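Lock off the workshop isolator

TASK

Lock off the isolator: turn its red handle fully to off (bar level, at the white dot), then swing the hasp out by its orange tab until its arm lies over the blue lock block. Then take the red-gripped tapered pin from the black rack and push it through the hasp and the block until its collar is fully home on the hasp, let go, and leave everything else where it stands.

Things in the scene. Friction and masses are not known exactly. Their poses are not given: they have to be found in the camera images.
- console: Fixed grey console, 250 mm deep, 320 wide, 30 high in front, 174 at the back; its flat face slopes at 30 degrees from level, down to its low front, which looks to the robot's right. Seen facing it, left half (nearer the robot): isolator with red handle; right half: hasp and blue lock block. Origin under its centre, x front to back, y to its left.
- handle_grip (a point): On the isolator handle's turning axis, mid-length of its red bar, at the height to grip. Bar 70 mm long (this point's x, towards the end with the white line), 14 wide (y), 38 high; its top is 14 mm above this point, the round black boss below it (56 mm diameter) 24 mm below, the console's face 44 mm below. z: turning axis, square out of the face.
- handle (a joint): Isolator handle angle, rad. 0 = ON (white-lined end of the bar points straight up the slope, to the green dot); grows counter-clockwise seen facing the panel to 1.5 = OFF (hard stop; points left, to the white dot). Starts at 0 to 0.25. About 0.2 N m of friction; stays where it is left.
- hasp_grip (a point): Middle of the hasp's orange upright tab, at the height to grip. Tab 18 mm long (this point's x, radially), 10 thick (y), 34 high; its top is 10 mm above this point, the hasp's leaf 23 mm below. z square out of the face. 95 mm from the hasp's pivot, towards which x points backwards. The leaf: flat steel arm 6 mm thick, 24 to 30 wide, with a 16 mm hole 50 mm from the pivot.
- hasp_pivot (a point): On the hasp's pivot axis, level with the top of its leaf, 35 mm out of the console's face and fixed to it. x points up the slope, y to the left seen facing the panel, z square out of the face.
- hasp (a joint): Hasp angle, rad. 0 = folded in (arm points straight up the slope from its pivot); grows clockwise seen facing the panel. At 1.571 its hole is in line with the lock block's; the stop is just beyond, at 1.62, 2.5 mm out of line: the tapered pin draws it into line. Starts at 0.1 to 0.35. Light friction (0.08 N m); stays where it is left.
- lock_hole (a point): Centre of the mouth of the round 16 mm through hole in the top of the fixed blue lock block (40 x 40 mm, 28 high). x up the slope, y to the left seen facing the panel, z square out of the face, along the hole's axis. The swung-out leaf lies over the block, its top 7 mm above this point.
- pin_center (a point): Centre, half-way along, of the loose locking pin (78 mm, 0.12 kg); z from tip to grip. From the tip: taper 6 to 14 mm diameter over 26 mm, 8 mm straight, collar 24 mm diameter and 4 thick, red round grip 18 mm diameter, 40 long. Collar's underside 5 mm below this point, grip's top 39 above. Fully home, this point is 12 mm out from lock_hole along z.
- rack: Fixed black rack, 130 x 60 x 45 mm, with two upright holes 70 mm apart along its x; origin under its centre. The pin stands in one, a punch in the other, collars resting on its top; 34 mm of each is down in its hole. It may stand left or right of the console.
- punch: a plain drift punch standing in the other hole of the pin rack: bright aluminium grip, 14 mm in diameter and 60 mm tall, over a 24 mm collar; not wanted, leave it. Origin at the foot of its shank, 34 mm below the underside of its collar; z up
- bin: blue open parts bin of wheel nuts, 140 x 100 x 60 mm; origin under its centre
- oil_bottle: yellow bottle with black cap, 70 mm in diameter, 190 mm tall; origin under its centre
- spray_can: green can, 60 mm in diameter, 170 mm tall; origin under its centre
- wrench: steel wrench, 180 mm long, lying flat on the table
- screwdriver: green-handled screwdriver, 190 mm long, lying flat
- socket: steel socket, 30 mm in diameter, 40 mm tall, standing; origin under its centre
- pin: The tapered pin itself (see point pin_center); origin at its tip, z up along it.

How it is judged:
On the way, in this order (a step that is already met when the one before it is completed fails the run):
1. the isolator handle is turned to off (at least 1.38 rad), before the hasp is swung out (value of joint handle above 1.38 rad), for 0.2 s.
2. the hasp is swung out over the lock block (at least 1.48 rad) (value of joint hasp above 1.48 rad), for 0.2 s.
At the end, for the whole second after the job is handed in: Handle off (1.38 rad or more), hasp out (1.52 to 1.62 rad), pin fully home through both: its centre 7 to 15.5 mm out from lock_hole along the hole (12 when the collar rests on the leaf), within 4 mm of the axis each way and 0.12 rad of it, at rest and released (value of joint handle above 1.38 rad and value of joint hasp between 1.52 and 1.62 rad and z of pin_center in the frame of lock_hole between 0.007 and 0.0155 m and x of pin_center in the frame of lock_hole between -0.004 and 0.004 m and y of pin_center in the frame of lock_hole between -0.004 and 0.004 m and angle between the z axis of pin_center and the z axis of lock_hole, either way round below 0.12 rad and linear speed of pin below 0.02 m/s); the robot touches nothing.
It fails at once if a bystander (punch, bin, oil bottle, spray can, wrench, screwdriver or socket) is shifted more than 25 mm (distance of any of punch, bin, oil_bottle, spray_can, wrench, screwdriver, socket from where it was at the start of the episode above 0.025 m).
It also fails if it takes over 72 s, if anything falls off the work surface, if the arm or the gripper's body presses on something with over 40 N, if the wrist force passes 120 N, or if a joint passes its speed limit or range.

ROBOT

A 6-joint arm with a two-finger parallel gripper is mounted at the origin on the work surface. World frame = base frame: x ahead of the robot, y to its left, z up, the work surface at z = 0. Lengths are in m, angles in rad, forces in N, time in s.
With the tool pointing down it reaches from about 0.375 to 0.9 m from the base axis. Payload 3.1 kg.
Tool frame: the origin (TCP) lies between the finger pads; the fingertips stand 25 mm ahead of it and the grasp point (between the pads) lies 6 mm ahead of it; y points along the fingers, x is the direction in which the jaws open and shut, and the axes are right-handed (so a half turn about y gives the same grasp; the last joint's range is limited). The gripper opens to 87 mm and grips with 3 to 60 N. Pads are 19 mm wide; open, the fingers measure 117 mm over their backs; the gripper's body (75 mm by 190 mm) begins 51 mm behind the grasp point.
Start: joints at [-1.437, 0.527, 1.433, -0, 1.181, -0.178], TCP at [0.192, -0.595, 0.248] pointing down, gripper open.
Joint ranges: [-3.08, 3.08], [-0.75, 2.2], [0.22, 2.44], [-1.43, 4.57], [0, 2.65], [-2.85, 2.85]. Speed limits (rad/s): [2.79, 2.79, 3.14, 3.14, 3.14, 3.14].

INTERFACE

Orientations are given as a unit quaternion [x, y, z, w].
In Python, from rig import robot gives the robot as it stands.
- The arm moves only by the tool carry_out, never from a script. Its argument "moves" is a list of rows, each a list of 7 numbers: the opening, from 0 (shut) to 1 (fully open), then the shift along the tool's x, y, z in cm, then the turn, a rotation vector about the tool's x, y, z in rad. In form: [[grip, x, y, z, rx, ry, rz], ...]. A call has 1 to 20 rows; each row is the pose to reach, as a shift and turn from the pose commanded when the call began, along the tool's axes at that moment; what a row does not reach only later rows make up. A row lasts 1/10 s, in which the tool goes at most 50 mm and 8.59 degrees, less where a joint would pass 70% of its speed; a pose out of reach is approached as far as the arm can. A call with a gripper value outside its range is refused whole. The fingers move at their own pace and stop on an object; "force" is the grip in N (left out, the last holds). Time passes only in rows, so rows that repeat a pose let the fingers close. It gives the time, the measured TCP pose, the force and the opening at its end, in the units of the state.
- robot.get_obs(): the state, without advancing time (a new reading comes with each control period).
- robot.camera(name): name is "scene" or "side" or "wrist"; returns the picture (384x512x3 uint8, red, green, blue); there is no depth.
- robot.camera_params(name): a dict with "fx", "fy", "cx", "cy" (pixels), "extrinsics" (4x4, takes a point from camera to world coordinates); the wrist camera has in their place "mount" (4x4, takes a point from camera to tool coordinates, whose origin is the TCP and whose axes are the tool frame's). Camera axes: x right, y down, z forward; pixel columns grow to the right and rows downward; lengths in m; the calibration is good to about 2 mm. The wrist camera is an equidistant fisheye: a pixel r from the principal point sees the ray r / f radians off the axis. A picture is of the moment at which its call begins: read the wrist's pose just before it. camera_params takes no time and is no camera call.
- robot.hand_in(): hands the job in, once; it reports no verdict.
The state is a dict: "time": time; "q": joint angles; "joint_velocities": joint speeds; "joint_torque": joint torques, N m; "position": TCP position; "tool_rot": TCP orientation; "ft_force": force on the tool from outside, world axes, zero at the start; "moment": the same for the moment, N m; "grip_width": finger opening in m.
Only numpy, scipy, OpenCV 4.12 (cv2) and the standard library are available. Lean on these libraries where they do the work, as an engineer would, in place of code of your own. Each camera call takes 0.05 s, during which the arm holds its last target.

## Working session

There is one attempt and no reset: what is moved stays moved. The work goes in short steps, Python scripts to look and compute and a tool call to move; the robot and the scene stay as the last step left them, time stands still between calls to the robot, and variables do not carry over. Pictures are saved under pics/ and viewed, and the job is handed in when it is done.

Besides the shell and the picture viewer there is one more tool, called after "Call:" by a JSON object that holds its "method" and its "body", one argument or row to a line. carry_out: Moves the arm, as the interface text tells. Its arguments: {"type":"object","properties":{"moves":{"type":"array"},"force":{"type":"number"}},"required":["moves"]}

```bash
mkdir -p pics; ls; python3 - <<'E'
from rig import robot
import cv2, numpy as np
o=robot.get_obs(); print({k:np.round(v,4).tolist() for k,v in o.items()})
for n in ["scene","side","wrist"]:
    im=robot.camera(n); cv2.imwrite(f"pics/a_{n}.png",im[:,:,::-1]); print(n,{k:np.round(v,4).tolist() for k,v in robot.camera_params(n).items()})
E
```

```text
pics
{'time': 0.0, 'q': [-1.4365, 0.5285, 1.4339, -0.0, 1.1814, -0.1785], 'joint_velocities': [-0.0009, -0.0009, -0.0016, -0.0006, 0.0002, 0.0], 'joint_torque': [-0.001, -44.0049, -17.6591, 0.0633, 0.0584, -0.0002], 'position': [0.1923, -0.594, 0.2466], 'tool_rot': [-0.5712, 0.4165, -0.4155, 0.5723], 'ft_force': [-0.4204, 0.0802, 0.9106], 'moment': [-0.0173, -0.0508, 0.0166], 'grip_width': 0.0868}
scene {'fx': 395.5916, 'fy': 395.5916, 'cx': 265.0743, 'cy': 189.5579, 'extrinsics': [[0.4846, 0.5712, -0.6624, 1.3554], [0.8746, -0.3295, 0.3557, -0.4735], [-0.0151, -0.7517, -0.6593, 0.974], [0.0, 0.0, 0.0, 1.0]]}
side {'fx': 486.0469, 'fy': 486.0469, 'cx': 251.2258, 'cy': 203.7008, 'extrinsics': [[-0.9435, -0.165, 0.2873, 0.1056], [-0.3308, 0.5212, -0.7867, 1.1027], [-0.0199, -0.8373, -0.5463, 0.9], [0.0, 0.0, 0.0, 1.0]]}
wrist {'fx': 297.3186, 'fy': 297.3186, 'cx': 256.7926, 'cy': 190.5256, 'mount': [[1.0, 0.0001, -0.0, -0.0017], [0.0001, -0.2533, 0.9674, -0.1375], [0.0001, -0.9674, -0.2533, 0.0688], [0.0, 0.0, 0.0, 1.0]]}
```

View images.

View pics/a_scene.png

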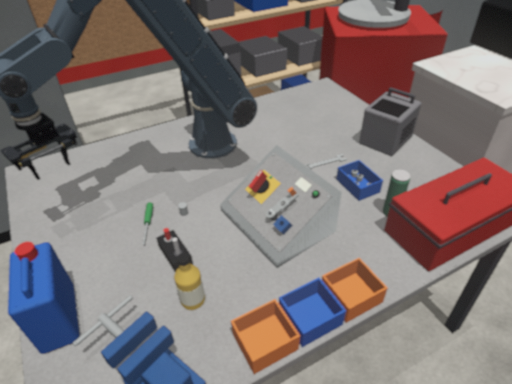

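View pics/a_side.png

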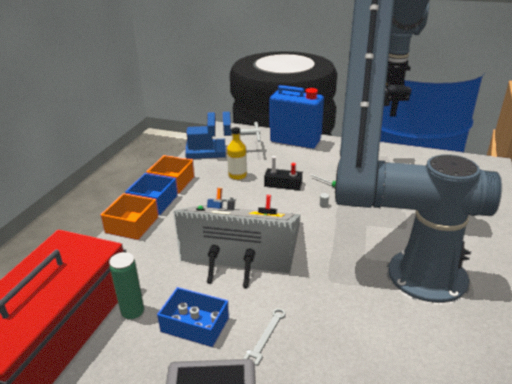

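View pics/a_wrist.png

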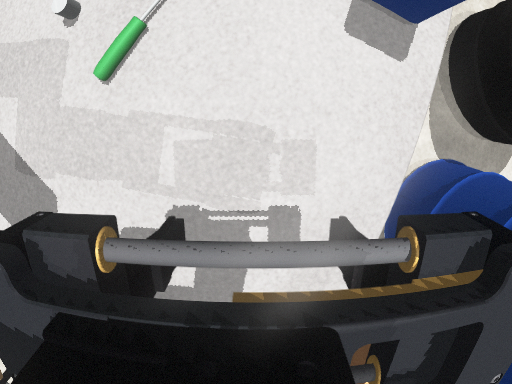

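```bash
python3 - <<'E'
import cv2
a=cv2.imread("pics/a_scene.png")
cv2.imwrite("pics/b1.png",cv2.resize(a[140:270,210:350],None,fx=5.5,fy=4.5 and 5.5*0.8,interpolation=cv2.INTER_CUBIC)[:600])
cv2.imwrite("pics/b2.png",cv2.resize(a[200:310,130:230],None,fx=5,fy=5,interpolation=cv2.INTER_CUBIC))
a=cv2.imread("pics/a_side.png")
cv2.imwrite("pics/b3.png",cv2.resize(a[120:280,160:350],None,fx=4,fy=3.7,interpolation=cv2.INTER_CUBIC))
E
```

```text
(no output)
```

View pics/b1.png

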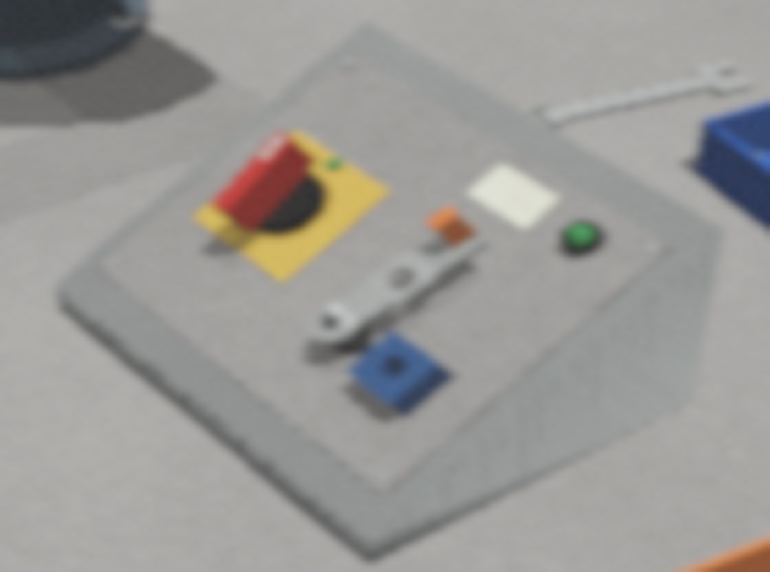

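View pics/b2.png

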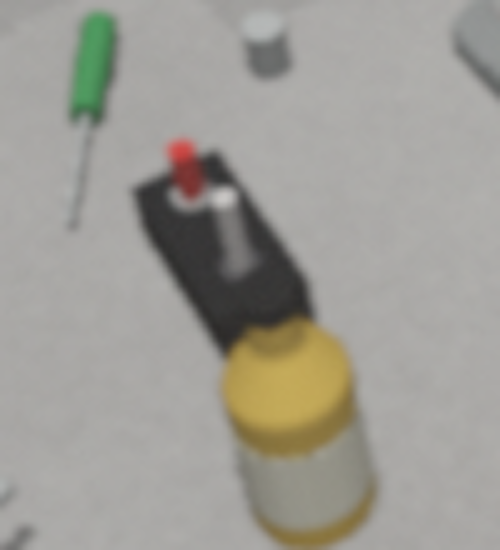

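View pics/b3.png

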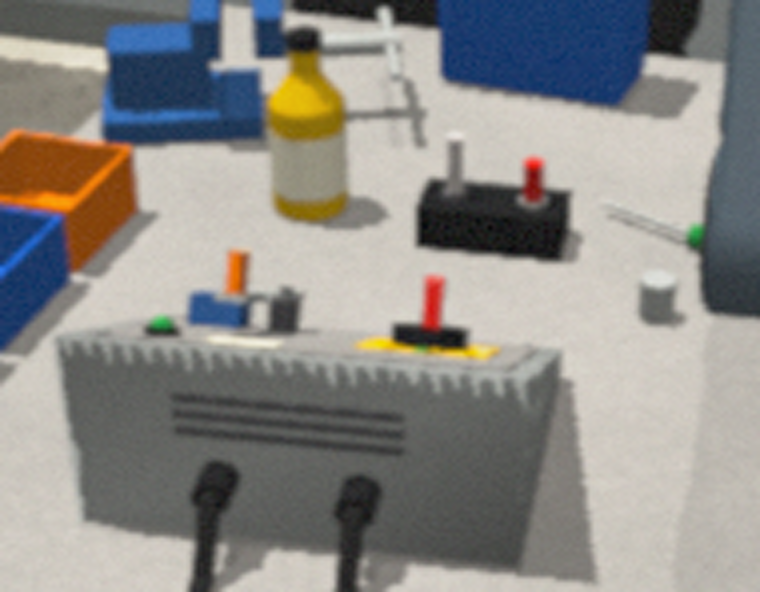

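```bash
cat > h.py <<'E'
import numpy as np, cv2
from rig import robot
from scipy.spatial.transform import Rotation as R
def ray(name,u,v,pose=None):
    p=robot.camera_params(name)
    a=(u-p['cx'])/p['fx']; b=(v-p['cy'])/p['fy']
    if name=='wrist':
        r=np.hypot(a,b); s=np.sin(r)/max(r,1e-9); d=np.array([a*s,b*s,np.cos(r)])
        T=np.eye(4); T[:3,:3]=R.from_quat(pose[1]).as_matrix(); T[:3,3]=pose[0]; E=T@p['mount']
    else: d=np.array([a,b,1.]); E=np.array(p['extrinsics'])
    d=E[:3,:3]@d; return E[:3,3],d/np.linalg.norm(d)
def proj(name,X,pose=None):
    p=robot.camera_params(name)
    if name=='wrist':
        T=np.eye(4); T[:3,:3]=R.from_quat(pose[1]).as_matrix(); T[:3,3]=pose[0]; E=T@p['mount']
    else: E=np.array(p['extrinsics'])
    c=E[:3,:3].T@(np.asarray(X)-E[:3,3])
    if name=='wrist':
        th=np.arctan2(np.hypot(c[0],c[1]),c[2]); k=th/np.hypot(c[0],c[1]); return np.array([p['cx']+p['fx']*c[0]*k,p['cy']+p['fy']*c[1]*k])
    return np.array([p['cx']+p['fx']*c[0]/c[2],p['cy']+p['fy']*c[1]/c[2]])
def hitz(rd,z): o,d=rd; return o+d*(z-o[2])/d[2]
def hitp(rd,P,n): o,d=rd; return o+d*((P-o)@n)/(d@n)
def tri(rays):
    A=np.zeros((3,3));b=np.zeros(3)
    for o,d in rays:
        M=np.eye(3)-np.outer(d,d);A+=M;b+=M@o
    X=np.linalg.solve(A,b); return X,[np.linalg.norm((np.eye(3)-np.outer(d,d))@(X-o)) for o,d in rays]
def pose():
    o=robot.get_obs(); return np.array(o['position']),np.array(o['tool_rot'])
def goto(pos,Rm):
    """print shift (cm) and rotvec in tool axes"""
    p,q=pose(); Rc=R.from_quat(q); Rm=R.from_matrix(Rm)
    print('shift cm',np.round(Rc.inv().apply(np.asarray(pos)-p)*100,2),'rotvec',np.round((Rc.inv()*Rm).as_rotvec(),3))
E
python3 - <<'E'
from h import *
np.set_printoptions(precision=4,suppress=True)
s=lambda u,v:(210+u/5.5,140+v/4.4)
for n,u,v,z in [('frontR',372,558,0),('frontL',65,308,0),('backR',720,230,.174),('backL',368,25,.174)]:
    print(n,hitz(ray('scene',*s(u,v)),z))
f=lambda u,v:(130+u/5,200+v/5)
g=lambda u,v:(160+u/4,120+v/3.7)
print('pintop',tri([ray('scene',*f(181,148)),ray('side',*g(534,160))]))
print('punch top',tri([ray('scene',*f(224,196)),ray('side',*g(455,137))]))
print(R.from_quat(pose()[1]).as_matrix())
E
```

```text
frontR [ 0.7088 -0.0881  0.    ]
frontL [ 0.3962 -0.1336  0.    ]
backR [0.6774 0.1512 0.174 ]
backL [0.3681 0.1073 0.174 ]
pintop (array([ 0.4769, -0.3488,  0.0903]), [np.float64(0.0015247596182554686), np.float64(0.001524759618255579)])
punch top (array([ 0.5457, -0.3413,  0.1085]), [np.float64(0.0004815361755125104), np.float64(0.0004815361755125754)])
[[ 0.3077 -0.0002  0.9515]
 [-0.9515  0.0017  0.3077]
 [-0.0016 -1.      0.0003]]
```

```bash
cat >> h.py <<'E'
def frame(yaw):
    cx=np.array([-np.sin(yaw),np.cos(yaw),0]); cy=np.array([-np.cos(yaw),-np.sin(yaw),0]); ez=np.array([0,0,1.])
    up=np.cos(np.pi/6)*cx+.5*ez; n=-.5*cx+np.cos(np.pi/6)*ez
    return up,cy,n   # panel x (up slope), y (left), z
def toolR(xdir,n):
    y=-n; x=xdir-(xdir@y)*y; x/=np.linalg.norm(x); return np.column_stack([x,y,np.cross(x,y)])
E
python3 - <<'E'
from h import *
up,l,n=frame(.143); print(up,l,n)
goto([.54,-.17,.24],toolR(-l,n))
E
```

```text
[-0.12341999  0.85718581  0.5       ] [-0.98979291 -0.14251313  0.        ] [ 0.07125657 -0.49489646  0.8660254 ]
shift cm [-29.66   0.74  46.14] rotvec [ 0.433 -1.367  0.365]
```

Call:
{"method": "carry_out", "body": {
  "moves": [
    [1, -15, 0, 23, 0.21, -0.68, 0.18],
    [1, -15, 0, 23, 0.21, -0.68, 0.18],
    [1, -15, 0, 23, 0.21, -0.68, 0.18],
    [1, -15, 0, 23, 0.21, -0.68, 0.18],
    [1, -15, 0, 23, 0.21, -0.68, 0.18],
    [1, -29.7, 0.7, 46.1, 0.433, -1.367, 0.365],
    [1, -29.7, 0.7, 46.1, 0.433, -1.367, 0.365],
    [1, -29.7, 0.7, 46.1, 0.433, -1.367, 0.365],
    [1, -29.7, 0.7, 46.1, 0.433, -1.367, 0.365],
    [1, -29.7, 0.7, 46.1, 0.433, -1.367, 0.365],
    [1, -29.7, 0.7, 46.1, 0.433, -1.367, 0.365],
    [1, -29.7, 0.7, 46.1, 0.433, -1.367, 0.365],
    [1, -29.7, 0.7, 46.1, 0.433, -1.367, 0.365],
    [1, -29.7, 0.7, 46.1, 0.433, -1.367, 0.365],
    [1, -29.7, 0.7, 46.1, 0.433, -1.367, 0.365]
  ]
}}

```text
time: 1.65
position: [0.5389, -0.1716, 0.2406]
tool_rot: [-0.5, -0.035, 0.061, 0.863]
ft_force: [-0.3, -0.9, 0.1]
grip_width: 0.087
```

```bash
python3 - <<'E'
from h import *
o=robot.get_obs(); print(o['time'],np.round(o['q'],3),np.round(o['position'],3),np.round(o['joint_velocities'],3)); p=pose(); im=robot.camera('wrist'); cv2.imwrite('pics/c1.png',cv2.resize(im[:,:,::-1],None,fx=1.5,fy=1.5,interpolation=cv2.INTER_CUBIC)); np.savez('c1.npz',p=p[0],q=p[1],im=im)
goto([.54,-.17,.24],toolR(-frame(.143)[1],frame(.143)[2]))
E
```

```text
1.65 [-0.681  0.595  1.439  0.347  1.51  -0.915] [ 0.539 -0.172  0.241] [-0.004 -0.     0.     0.003 -0.     0.   ]
shift cm [0.13 0.13 0.1 ] rotvec [ 0.002 -0.002  0.001]
```

View pics/c1.png

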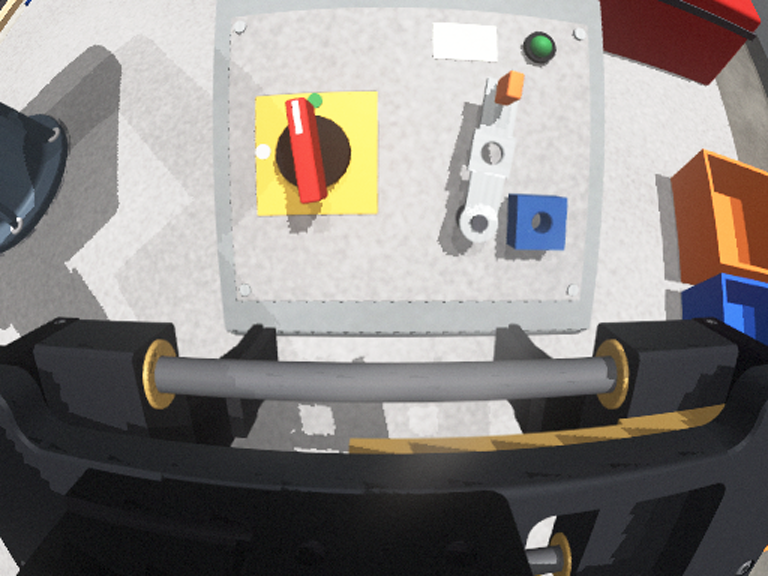

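```bash
cat > m.py <<'E'
from h import *
import sys
np.set_printoptions(precision=4,suppress=True)
d=np.load('c1.npz'); P=(d['p'],d['q']); im=d['im']
up,l,n=frame(.143); C=np.array([.5376,.0092,.102])
def on(u,v,h,sc=1.5): 
    X=hitp(ray('wrist',u/sc,v/sc,P),C+h*n,n); return X,np.array([(X-C)@up,(X-C)@l])
S={k:on(u,v,0)[1] for k,(u,v) in dict(tl=(239,27),tr=(579,34),bl=(245,290),br=(573,290)).items()}
print(S); print('yaw err up/left',(S['tl']-S['bl']),(S['tr']-S['br']),(S['tl']-S['tr']),(S['bl']-S['br']), 'ctr',sum(S.values())/4)
hsv=cv2.cvtColor(im,cv2.COLOR_RGB2HSV)
def mask(lo,hi): return cv2.inRange(hsv,lo,hi)
ye=mask((24,120,120),(34,255,255)); ye[180:]=0
c=max(cv2.findContours(ye,0,2)[0],key=cv2.contourArea); h=cv2.minAreaRect(cv2.convexHull(c)); print('yellow',np.array(cv2.boxPoints(h))*1.5)
Y=np.array([on(*p,0,1)[1] for p in cv2.boxPoints(h)]); print(Y,Y.mean(0))
for nme,px,hh in [('handle top',(304.5,150),58),('lockhole',(541,222),28),('pivot',(479,223),35),('leafhole',(492,153),35),('tabtop',(513,77),68)]:
    X,q=on(*px,hh/1000); print(nme,X,q)
E
python3 m.py; python3 - <<'E'
import cv2
a=cv2.imread('pics/c1.png')
cv2.imwrite('pics/c2.png',cv2.resize(a[10:260,230:600],None,fx=2.1,fy=2.1,interpolation=cv2.INTER_CUBIC))
E
```

```text
{'tl': array([0.1085, 0.1416]), 'tr': array([ 0.1081, -0.1354]), 'bl': array([-0.1097,  0.1414]), 'br': array([-0.1104, -0.1361])}
yaw err up/left [0.2182 0.0002] [0.2184 0.0007] [0.0004 0.277 ] [0.0007 0.2775] ctr [-0.0009  0.0029]
yellow [[314.6822  92.387 ]
 [375.      91.5   ]
 [376.7792 212.4885]
 [316.4614 213.3756]]
[[ 0.0478  0.0788]
 [ 0.0472  0.0323]
 [-0.0475  0.0312]
 [-0.0477  0.0784]] [-0.0001  0.0551]
handle top [ 0.466  -0.0309  0.1519] [-0.0006  0.0765]
lockhole [ 0.6363 -0.0345  0.1013] [-0.05   -0.0915]
pivot [ 0.5879 -0.0459  0.1068] [-0.0511 -0.042 ]
leafhole [ 0.59   -0.0018  0.1318] [-0.001  -0.0503]
tabtop [0.5921 0.0246 0.1848] [ 0.0479 -0.0562]
```

View pics/c2.png

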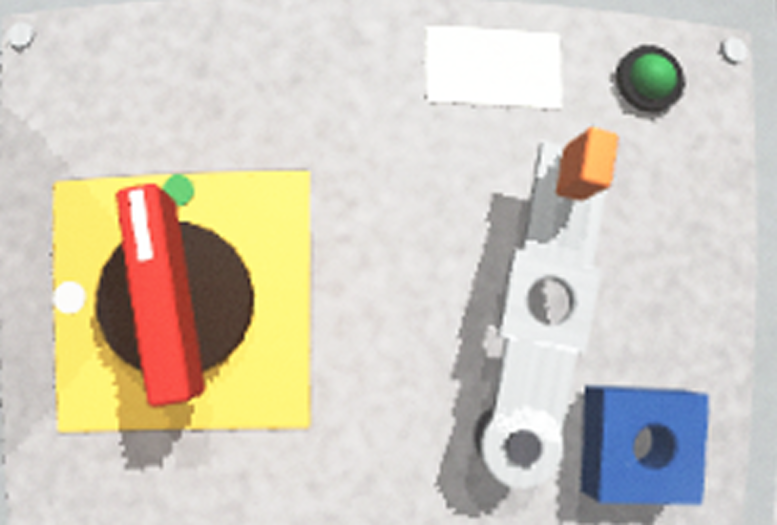

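```bash
sed -i '/^for nme/,$d' m.py; cat >> m.py <<'E'
cr=lambda u,v:(230+u/2.1,10+v/2.1)
for nme,px,hh in [('handle top',(153,293),58),('h white end',(137,187),58),('h other end',(170,399),58),('boss',(175,297),20),('yelL',(55,305),0),('yelR',(310,300),0),('whitedot',(69,297),0),('lockhole',(656,446),28),('pivot',(523,447),35),('leafhole',(551,301),35),('tabtop',(600,156),68)]:
    X,q=on(*cr(*px),hh/1000); print(nme,X,q)
E
python3 m.py|tail -11
```

```text
handle top [ 0.4649 -0.0307  0.1521] [-0.0002  0.0776]
h white end [ 0.456  -0.0026  0.1689] [0.0334 0.0825]
h other end [ 0.4737 -0.0585  0.1356] [-0.0333  0.0729]
boss [ 0.463  -0.0116  0.1193] [0.     0.0768]
yelL [ 0.4129 -0.0087  0.102 ] [0.0001 0.126 ]
yelR [0.5077 0.0039 0.1014] [-0.0011  0.0304]
whitedot [ 0.418  -0.0056  0.1034] [0.0028 0.1205]
lockhole [ 0.6375 -0.0345  0.1011] [-0.0502 -0.0926]
pivot [ 0.5879 -0.0458  0.1068] [-0.051 -0.042]
leafhole [ 0.5903 -0.0019  0.1317] [-0.0012 -0.0505]
tabtop [0.5944 0.0208 0.1825] [ 0.0432 -0.0579]
```

```bash
cat >> h.py <<'E'
up,l,n=frame(.143); C=np.array([.5376,.0092,.102])
def pt(a,b,h): return C+a*up+b*l+h*n
def Rt(th): return toolR(-l*np.cos(th)+up*np.sin(th),n)   # th ccw from right
np.set_printoptions(precision=4,suppress=True)
E
python3 - <<'E'
from h import *
goto(pt(0,.0775,.13),Rt(.143)); goto(pt(0,.0775,.050),Rt(.143)); print(pt(0,.0775,.05))
E
```

```text
shift cm [-5.33  7.94  8.59] rotvec [ 0.002 -0.145  0.001]
shift cm [-5.34 15.94  8.61] rotvec [ 0.002 -0.145  0.001]
[ 0.4645 -0.0266  0.1453]
```

Call:
{"method": "carry_out", "body": {
  "moves": [
    [1, -3, 3, 5, 0, -0.1, 0],
    [1, -5.3, 6, 8.6, 0, -0.145, 0],
    [1, -5.3, 8, 8.6, 0, -0.145, 0],
    [1, -5.3, 8, 8.6, 0, -0.145, 0],
    [1, -5.3, 10, 8.6, 0, -0.145, 0],
    [1, -5.3, 12, 8.6, 0, -0.145, 0],
    [1, -5.3, 14, 8.6, 0, -0.145, 0],
    [1, -5.3, 15, 8.6, 0, -0.145, 0],
    [1, -5.3, 15.8, 8.6, 0, -0.145, 0],
    [1, -5.3, 15.8, 8.6, 0, -0.145, 0]
  ]
}}

```text
time: 2.7
position: [0.4653, -0.0264, 0.1461]
tool_rot: [-0.493, -0.098, 0.098, 0.859]
ft_force: [-0.5, 0.3, 0.8]
grip_width: 0.087
```

```bash
python3 - <<'E'
from h import *
o=robot.get_obs(); print(o['time'],np.round(o['q'],3),np.round(o['ft_force'],2)); p=pose(); im=robot.camera('wrist'); cv2.imwrite('pics/d1.png',cv2.resize(im[:,:,::-1],None,fx=1.5,fy=1.5,interpolation=cv2.INTER_CUBIC))
goto(pt(0,.0775,.050),Rt(.143)); 
E
```

```text
2.7 [-0.546  0.598  1.832  0.446  1.105 -1.115] [-0.46  0.32  0.77]
shift cm [-0.13  0.11 -0.03] rotvec [0.002 0.002 0.   ]
```

View pics/d1.png

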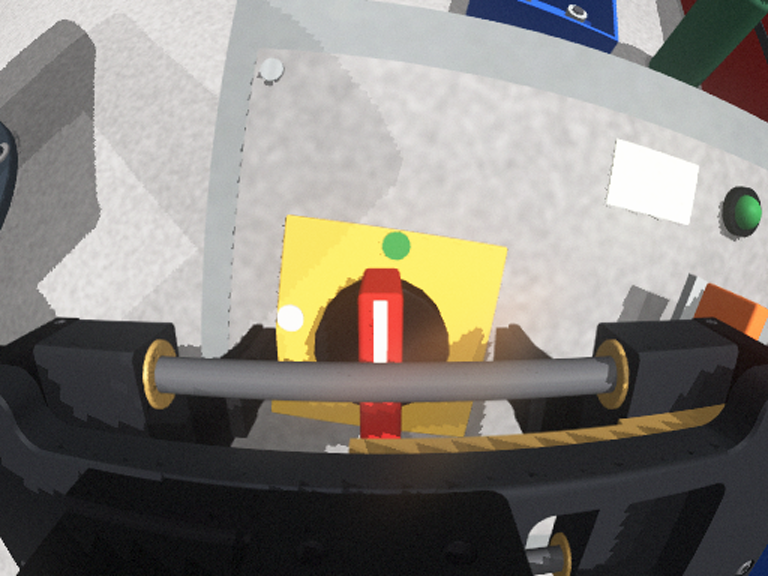

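Call:
{"method": "carry_out", "body": {
  "moves": [
    [0, -0.1, 0, 0, 0, 0, 0],
    [0, -0.1, 0, 0, 0, 0, 0],
    [0, -0.1, 0, 0, 0, 0, 0],
    [0, -0.1, 0, 0, 0, 0, 0],
    [0, -0.1, 0, 0, 0, 0, 0],
    [0, -0.1, 0, 0, 0, 0, 0],
    [0, -0.1, 0, 0, 0, 0, 0],
    [0, -0.1, 0, 0, 0, 0, 0]
  ],
  "force": 40
}}

```text
time: 3.55
position: [0.4643, -0.0262, 0.1464]
tool_rot: [-0.494, -0.098, 0.098, 0.859]
ft_force: [0.4, -0.7, -0.1]
grip_width: 0.0312
```

Call:
{"method": "carry_out", "body": {
  "moves": [
    [0, 0, 0, 0, 0, 0, 0],
    [0, 0, 0, 0, 0, 0, 0],
    [0, 0, 0, 0, 0, 0, 0],
    [0, 0, 0, 0, 0, 0, 0],
    [0, 0, 0, 0, 0, -0.1, 0],
    [0, 0, 0, 0, 0, -0.22, 0],
    [0, 0, 0, 0, 0, -0.34, 0]
  ]
}}

```text
time: 4.25
position: [0.463, -0.0267, 0.1462]
tool_rot: [-0.469, -0.243, 0.182, 0.829]
ft_force: [-4.7, -4.4, 2.2]
grip_width: 0.0138
```

```bash
python3 - <<'E'
from h import *
o=robot.get_obs(); print(o['grip_width'],np.round(o['q'],3),np.round(o['ft_force'],2),np.round(o['moment'],2)); goto(pt(0,.0775,.050),Rt(1.5)); 
E
```

```text
0.013831899501308673 [-0.547  0.596  1.836  0.442  1.105 -1.461] [-4.66 -4.41  2.25] [-0.86  0.64  0.24]
shift cm [ 0.1   0.07 -0.12] rotvec [-0.001 -1.01  -0.003]
```

Call:
{"method": "carry_out", "body": {
  "moves": [
    [0, 0, 0, 0, 0, -0.12, 0],
    [0, 0, 0, 0, 0, -0.24, 0],
    [0, 0, 0, 0, 0, -0.36, 0],
    [0, 0, 0, 0, 0, -0.48, 0],
    [0, 0, 0, 0, 0, -0.6, 0],
    [0, 0, 0, 0, 0, -0.72, 0],
    [0, 0, 0, 0, 0, -0.84, 0],
    [0, 0, 0, 0, 0, -0.95, 0],
    [0, 0, 0, 0, 0, -1.0, 0],
    [0, 0, 0, 0, 0, -1.0, 0],
    [0, 0, 0, 0, 0, -1.0, 0]
  ]
}}

```text
time: 5.35
position: [0.4621, -0.0283, 0.1453]
tool_rot: [-0.326, -0.609, 0.387, 0.611]
ft_force: [-8.8, -9.7, -1.9]
grip_width: 0.0132
```

```bash
python3 - <<'E'
from h import *
o=robot.get_obs(); print(o['grip_width'],np.round(o['q'],3),np.round(o['ft_force'],2),np.round(o['moment'],2)); goto(pt(0,.0775,.050),Rt(1.5)); 
im=robot.camera('wrist'); cv2.imwrite('pics/d2.png',cv2.resize(im[:,:,::-1],None,fx=1.5,fy=1.5,interpolation=cv2.INTER_CUBIC))
E
```

```text
0.013202560634157558 [-0.549  0.597  1.836  0.437  1.103 -2.457] [-8.8  -9.75 -1.89] [-1.48  0.79  0.7 ]
shift cm [ 0.14  0.07 -0.25] rotvec [-0.005 -0.014 -0.006]
```

View pics/d2.png

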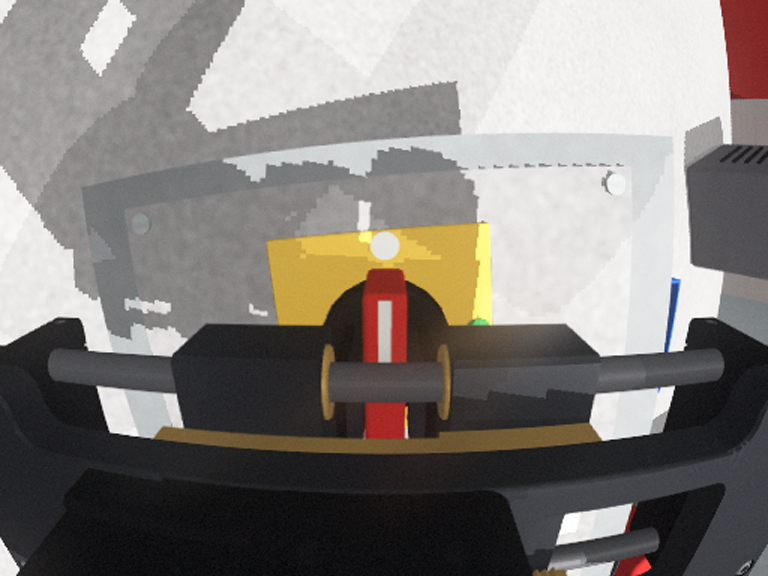

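Call:
{"method": "carry_out", "body": {
  "moves": [
    [0.5, 0, 0, 0, 0, 0, 0],
    [0.5, 0, 0, 0, 0, 0, 0],
    [0.5, 0, 0, 0, 0, 0, 0],
    [0.5, 0, 0, 0, 0, 0, 0],
    [0.5, 0, 0, 0, 0, 0, 0],
    [0.5, 0, -2, 0, 0, 0, 0],
    [0.5, 0, -5, 0, 0, 0, 0],
    [0.5, 0, -9, 0, 0, 0, 0],
    [0.5, 0, -9, 0, 0, 0, 0]
  ]
}}

```text
time: 6.3
position: [0.4739, -0.0738, 0.2276]
tool_rot: [0.33, 0.611, -0.383, -0.609]
ft_force: [0.5, -1.2, -0.2]
grip_width: 0.0433
```

```bash
python3 - <<'E'
from h import *
o=robot.get_obs(); print(o['grip_width'],np.round(o['ft_force'],2),np.round(o['moment'],2)); 
goto(pt(.043,-.058,.13),Rt(-.168)) 
E
```

```text
0.04332124852370652 [ 0.53 -1.18 -0.24] [-0.21 -0.27 -0.01]
shift cm [  5.46   1.6  -12.87] rotvec [0.013 1.656 0.001]
```

Call:
{"method": "carry_out", "body": {
  "moves": [
    [0.5, 1, 0, -2, 0, 0.15, 0],
    [0.5, 2, 0, -3, 0, 0.3, 0],
    [0.5, 3, 0, -5, 0, 0.45, 0],
    [0.5, 3, 0, -7, 0, 0.6, 0],
    [0.5, 4, 0, -9, 0, 0.75, 0],
    [0.5, 5, 0, -11, 0, 0.9, 0],
    [0.5, 5.5, 0, -12.9, 0, 1.05, 0],
    [0.5, 5.5, 0, -12.9, 0, 1.2, 0],
    [0.5, 5.5, 0, -12.9, 0, 1.35, 0],
    [0.5, 5.5, 0, -12.9, 0, 1.5, 0],
    [0.5, 5.5, 1, -12.9, 0.013, 1.656, 0],
    [0.5, 5.5, 1.6, -12.9, 0.013, 1.656, 0],
    [0.5, 5.5, 1.6, -12.9, 0.013, 1.656, 0]
  ]
}}

```text
time: 7.6
position: [0.595, -0.0052, 0.231]
tool_rot: [-0.499, 0.04, 0.024, 0.865]
ft_force: [-0.7, 0.1, -0.2]
grip_width: 0.0435
```

```bash
python3 - <<'E'
from h import *
o=robot.get_obs(); print(o['time'],np.round(o['q'],3)); 
p=pose();im=robot.camera('wrist'); cv2.imwrite('pics/e1.png',cv2.resize(im[:,:,::-1],None,fx=1.5,fy=1.5,interpolation=cv2.INTER_CUBIC))
goto(pt(.043,-.058,.13),Rt(-.168)); goto(pt(.043,-.058,.066),Rt(-.168)) 
print(1.5*proj('wrist',pt(.043,-.058,.068),p))
E
```

```text
7.6 [-0.407  0.604  1.459  0.449  1.405 -0.534]
shift cm [ 0.31 -0.64 -0.14] rotvec [-0.007 -0.001 -0.01 ]
shift cm [ 0.38  5.76 -0.18] rotvec [-0.007 -0.001 -0.01 ]
[395.9119 332.7186]
```

View pics/e1.png

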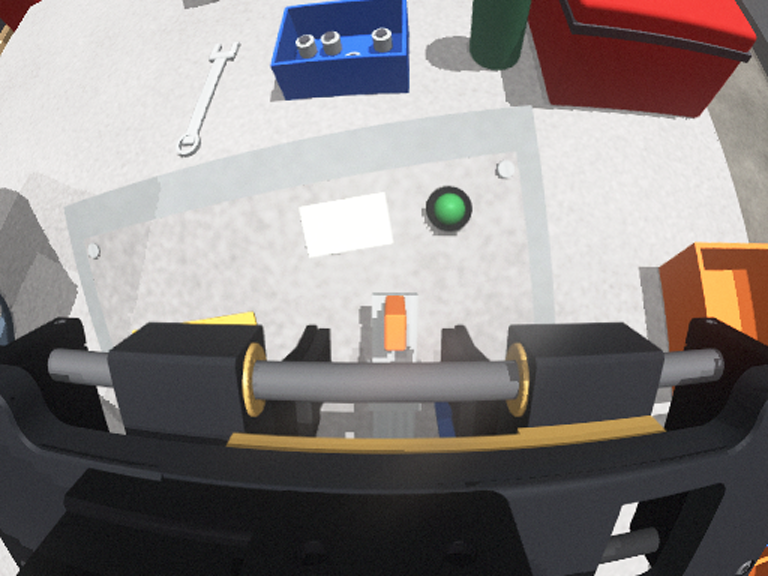

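Call:
{"method": "carry_out", "body": {
  "moves": [
    [0.5, 0.3, 2, -0.2, -0.007, 0, -0.01],
    [0.5, 0.3, 4, -0.2, -0.007, 0, -0.01],
    [0.5, 0.4, 5, -0.2, -0.007, 0, -0.01],
    [0.5, 0.4, 5.7, -0.2, -0.007, 0, -0.01],
    [0.5, 0.4, 5.7, -0.2, -0.007, 0, -0.01],
    [0, 0.4, 5.7, -0.2, -0.007, 0, -0.01],
    [0, 0.4, 5.7, -0.2, -0.007, 0, -0.01],
    [0, 0.4, 5.7, -0.2, -0.007, 0, -0.01],
    [0, 0.4, 5.7, -0.2, -0.007, 0, -0.01],
    [0, 0.4, 5.7, -0.2, -0.007, 0, -0.01],
    [0, 0.4, 5.7, -0.2, -0.007, 0, -0.01],
    [0, 0.4, 5.7, -0.2, -0.007, 0, -0.01]
  ],
  "force": 30
}}

```text
time: 8.85
position: [0.5953, 0.0204, 0.1821]
tool_rot: [-0.503, 0.038, 0.018, 0.864]
ft_force: [-0.5, -1.0, 1.8]
grip_width: 0.0101
```

```bash
python3 - <<'E'
from h import *
o=robot.get_obs(); print(o['grip_width'],np.round(o['ft_force'],2)); p,q=pose()
print([(p-C)@v for v in (up,l,n)])
T=R.from_quat(q).as_matrix(); Rc=R.from_quat(q)
piv=pt(-.051,-.042,.066); th0=.168
# arc about pivot: tool target in current tool axes
for th in np.arange(.3,1.66,.1).tolist()+[1.58]:
    t=pt(-.051+.0955*np.cos(th),-.042-.0955*np.sin(th),.066)
    print(round(th,2),np.round(T.T@(t-p)*100,2),np.round((Rc.inv()*R.from_matrix(Rt(-th))).as_rotvec(),3))
E
```

```text
0.010140615708069001 [-0.47 -1.05  1.78]
[np.float64(0.04251981276291997), np.float64(-0.05873589706681095), np.float64(0.06789062296627868)]
0.3 [ 1.17  0.19 -0.03] [0.001 0.129 0.002]
0.4 [ 2.11  0.19 -0.2 ] [0.001 0.229 0.002]
0.5 [ 3.03  0.19 -0.46] [0.001 0.329 0.002]
0.6 [ 3.91  0.2  -0.82] [0.    0.429 0.002]
0.7 [ 4.76  0.2  -1.26] [0.    0.529 0.002]
0.8 [ 5.56  0.2  -1.78] [0.    0.629 0.002]
0.9 [ 6.3   0.2  -2.38] [0.    0.729 0.002]
1.0 [ 6.98  0.2  -3.05] [0.    0.829 0.002]
1.1 [ 7.59  0.2  -3.78] [-0.     0.929  0.002]
1.2 [ 8.12  0.21 -4.57] [-0.     1.029  0.002]
1.3 [ 8.58  0.21 -5.42] [-0.     1.129  0.002]
1.4 [ 8.94  0.21 -6.3 ] [-0.     1.229  0.002]
1.5 [ 9.21  0.21 -7.21] [-0.     1.329  0.002]
1.6 [ 9.4   0.21 -8.15] [-0.001  1.429  0.002]
1.58 [ 9.37  0.21 -7.96] [-0.001  1.409  0.002]
```

Call:
{"method": "carry_out", "body": {
  "moves": [
    [0, 0.6, 0, 0, 0, 0.065, 0],
    [0, 1.2, 0, 0, 0, 0.13, 0],
    [0, 2.1, 0, -0.2, 0, 0.23, 0],
    [0, 3.0, 0, -0.45, 0, 0.33, 0],
    [0, 3.9, 0, -0.8, 0, 0.43, 0],
    [0, 4.75, 0, -1.25, 0, 0.53, 0],
    [0, 5.55, 0, -1.8, 0, 0.63, 0],
    [0, 6.3, 0, -2.4, 0, 0.73, 0],
    [0, 7.0, 0, -3.05, 0, 0.83, 0],
    [0, 7.6, 0, -3.8, 0, 0.93, 0],
    [0, 8.1, 0, -4.55, 0, 1.03, 0],
    [0, 8.6, 0, -5.4, 0, 1.13, 0],
    [0, 8.95, 0, -6.3, 0, 1.23, 0],
    [0, 9.2, 0, -7.2, 0, 1.33, 0],
    [0, 9.35, 0, -7.9, 0, 1.4, 0],
    [0, 9.35, 0, -7.9, 0, 1.4, 0],
    [0, 9.35, 0, -7.9, 0, 1.4, 0]
  ]
}}

```text
time: 10.55
position: [0.6851, -0.0491, 0.1351]
tool_rot: [-0.397, 0.584, -0.31, 0.637]
ft_force: [0.7, -1.7, -0.3]
grip_width: 0.01
```

```bash
python3 - <<'E'
from h import *
o=robot.get_obs(); print(o['time'],o['grip_width'],np.round(o['ft_force'],2),np.round(o['q'],2)); p,q=pose()
a,b=[(p-C)@v for v in (up,l)]; print(a,b,np.arctan2(-.042-b,a+.051),np.hypot(-.042-b,a+.051))
x=R.from_quat(q).as_matrix()[:,0]; print('tool ang',np.arctan2(x@up,x@-l))
im=robot.camera('scene'); cv2.imwrite('pics/f1.png',cv2.resize(im[150:270,215:345,::-1],None,fx=5,fy=4.5,interpolation=cv2.INTER_CUBIC))
E
```

```text
10.55 0.009999438157727834 [ 0.75 -1.71 -0.26] [-0.41  0.83  1.25  0.45  1.37  0.85]
-0.05164751594078488 -0.13770959656412116 1.5775616469420957 0.09571178689879528
tool ang -1.5692723039680605
```

View pics/f1.png

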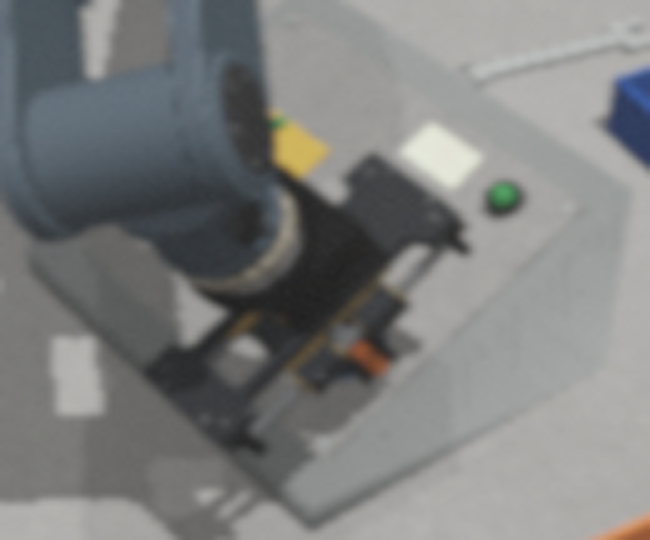

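Call:
{"method": "carry_out", "body": {
  "moves": [
    [0.4, 0, 0, 0, 0, 0, 0],
    [0.4, 0, 0, 0, 0, 0, 0],
    [0.4, 0, 0, 0, 0, 0, 0],
    [0.4, 0, 0, 0, 0, 0, 0],
    [0.4, 0, -1, 0, 0, 0, 0],
    [0.4, 0, -4, 0, 0, 0, 0],
    [0.4, 0, -8, 0, 0, 0, 0],
    [0.4, 0, -11, 0, 0, 0, 0],
    [0.4, 0, -11, 0, 0, 0, 0]
  ]
}}

```text
time: 11.5
position: [0.6953, -0.1067, 0.2359]
tool_rot: [-0.395, 0.582, -0.314, 0.638]
ft_force: [0.3, -0.6, 0.6]
grip_width: 0.0349
```

```bash
python3 - <<'E'
from h import *
# view pose: block visible around image row ~200 : tool with x=right
goto(pt(-.12,-.09,.17),Rt(0)) 
# rack hover: pin
pin=np.array([.4769,-.3488])
E
```

```text
shift cm [ 6.79  1.45 -4.99] rotvec [-0.003 -1.568  0.015]
```

```bash
python3 - <<'E'
from h import *
goto(pt(-.05,.0,.17),Rt(-1.57)) 
E
```

```text
shift cm [ -0.23   1.3  -13.98] rotvec [-0.011  0.002  0.008]
```

Call:
{"method": "carry_out", "body": {
  "moves": [
    [0.6, -0.2, 0, -4, 0, 0, 0],
    [0.6, -0.2, 0, -9, 0, 0, 0],
    [0.6, -0.2, 1, -14, -0.011, 0.002, 0.008],
    [0.6, -0.2, 1.3, -14, -0.011, 0.002, 0.008],
    [0.6, -0.2, 1.3, -14, -0.011, 0.002, 0.008],
    [0.6, -0.2, 1.3, -14, -0.011, 0.002, 0.008]
  ]
}}

```text
time: 12.1
position: [0.5542, -0.1151, 0.2202]
tool_rot: [-0.397, 0.588, -0.305, 0.635]
ft_force: [1.0, -0.5, -0.4]
grip_width: 0.0523
```

```bash
python3 - <<'E'
from h import *
o=robot.get_obs(); print(o['time'],np.abs(o['joint_velocities']).max())
p=pose();im=robot.camera('wrist'); np.savez('g1.npz',p=p[0],q=p[1],im=im)
cv2.imwrite('pics/g1.png',cv2.resize(im[:,:,::-1],None,fx=1.5,fy=1.5,interpolation=cv2.INTER_CUBIC))
cv2.imwrite('pics/g2.png',cv2.resize(im[60:220,200:360,::-1],None,fx=3.7,fy=3.7,interpolation=cv2.INTER_CUBIC))
E
```

```text
12.1 0.027198199326421514
```

View pics/g1.png

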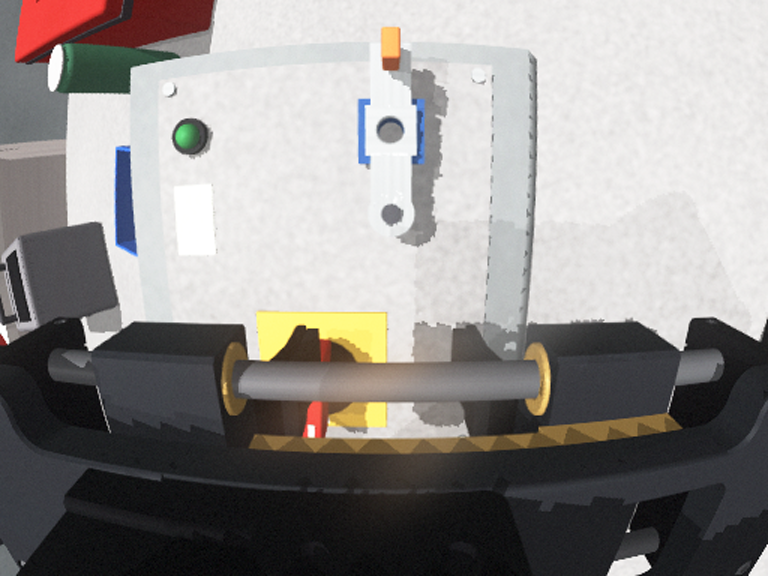

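View pics/g2.png

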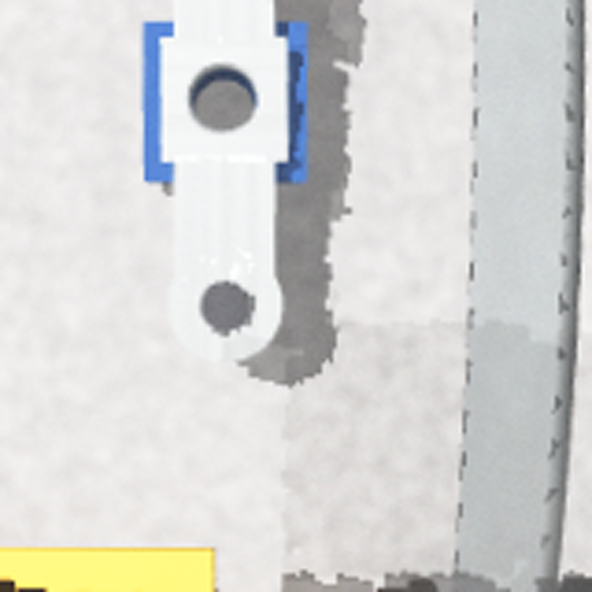

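```bash
python3 - <<'E'
from h import *
d=np.load('g1.npz'); P=(d['p'],d['q'])
def on(u,v,h):
    X=hitp(ray('wrist',200+u/3.7,60+v/3.7,P),C+h*n,n); return X,(X-C)@up,(X-C)@l
for nm,u,v,h in [('leafhole',223,97.5,.035),('pivot',228,307,.035),('block',226,102,.028),('yelR',215,548,0)]: print(nm,on(u,v,h))
pr=lambda u,v:ray('wrist',u/1.5,v/1.5,P)
for nm,u,v in [('tr',168,89),('br',478,75)]:
    X=hitp(pr(u,v),C,n);print(nm,(X-C)@up,(X-C)@l)
# pin hover target, tool x=-y world, down
Rd=toolR(np.array([.07,-1.,0]),np.array([0,0,1.])); goto([.36,-.349,.24],Rd)
E
```

```text
leafhole (array([ 0.6367, -0.0382,  0.1071]), np.float64(-0.05032224851152644), np.float64(-0.09135835688083248))
pivot (array([ 0.5866, -0.0465,  0.1065]), np.float64(-0.05153465422218746), np.float64(-0.0405144655197472))
block (array([ 0.6358, -0.0355,  0.1007]), np.float64(-0.05109427537530824), np.float64(-0.09084118686216093))
yelR (array([ 0.5114, -0.0369,  0.0778]), np.float64(-0.048328115526119965), np.float64(0.032531659695697664))
tr 0.10985174877393852 -0.13413572863473314
br -0.10962134118830652 -0.13402338128292118
shift cm [ 16.61 -11.81 -22.66] rotvec [ 0.027  0.073 -0.529]
```

Call:
{"method": "carry_out", "body": {
  "moves": [
    [0.6, 4, -3, -4, 0, 0, 0],
    [0.6, 7, -6, -8, 0.005, 0.015, -0.1],
    [0.6, 10, -9, -12, 0.01, 0.03, -0.22],
    [0.6, 13, -11.8, -16, 0.02, 0.05, -0.35],
    [0.6, 16.6, -11.8, -20, 0.027, 0.073, -0.45],
    [0.6, 16.6, -11.8, -22.7, 0.027, 0.073, -0.529],
    [0.6, 16.6, -11.8, -22.7, 0.027, 0.073, -0.529],
    [0.6, 16.6, -11.8, -22.7, 0.027, 0.073, -0.529],
    [0.6, 16.6, -11.8, -22.7, 0.027, 0.073, -0.529]
  ]
}}

```text
time: 13.05
position: [0.3595, -0.3492, 0.2403]
tool_rot: [0.517, -0.483, 0.482, -0.517]
ft_force: [-0.2, -0.4, -0.3]
grip_width: 0.0522
```

```bash
python3 - <<'E'
from h import *
o=robot.get_obs(); print(o['time'],np.round(o['q'],2),np.abs(o['joint_velocities']).max())
p=pose();im=robot.camera('wrist'); np.savez('k1.npz',p=p[0],q=p[1],im=im)
print(p[0],R.from_quat(p[1]).as_matrix())
cv2.imwrite('pics/k1.png',cv2.resize(im[:,:,::-1],None,fx=1.5,fy=1.5,interpolation=cv2.INTER_CUBIC))
E
```

```text
13.05 [-0.99  0.37  1.75 -0.    1.02  0.51] 0.018699125555832787
[ 0.3595 -0.3492  0.2403] [[ 0.0692 -0.0006  0.9976]
 [-0.9976 -0.      0.0692]
 [-0.     -1.     -0.0006]]
```

View pics/k1.png

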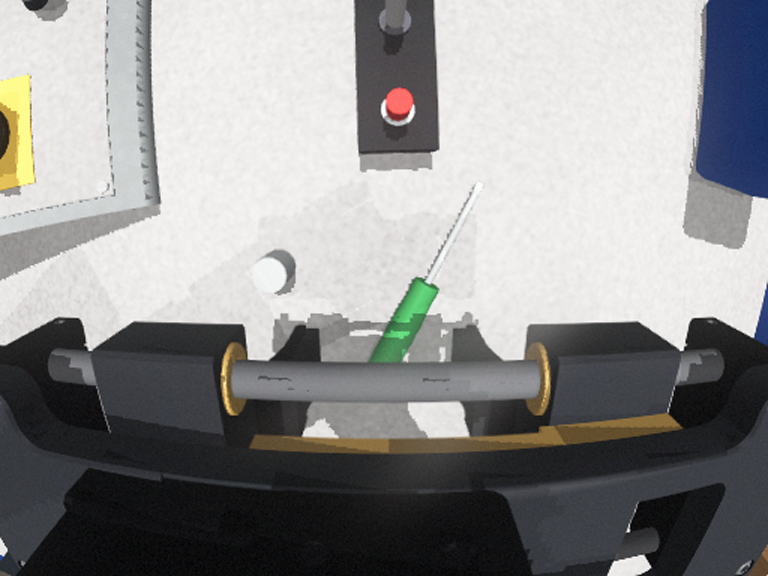

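```bash
python3 - <<'E'
from h import *
d=np.load('k1.npz'); P=(d['p'],d['q']); im=d['im'][:150]
hsv=cv2.cvtColor(im,cv2.COLOR_RGB2HSV); m=cv2.inRange(hsv,(0,150,80),(8,255,255))|cv2.inRange(hsv,(172,150,80),(180,255,255)); m[:,:200]=0;m[:,320:]=0
x,y,w,h=cv2.boundingRect(m); print(x,y,w,h)
top=cv2.inRange(hsv,(0,150,200),(8,255,255))&m; mo=cv2.moments(top); print(mo['m00']/255, mo['m10']/mo['m00'],mo['m01']/mo['m00'])
cv2.imwrite('pics/k2.png',cv2.resize(im[40:110,230:300,::-1],None,fx=8,fy=8,interpolation=cv2.INTER_NEAREST))
print('top',hitz(ray('wrist',398.5/1.5,100/1.5,P),.089),'collar',hitz(ray('wrist',397.5/1.5,110/1.5,P),.049))
E
```

```text
257 58 19 22
119.0 266.2689075630252 67.67226890756302
top [ 0.4748 -0.3481  0.089 ] collar [ 0.4738 -0.3486  0.049 ]
```

View pics/k2.png

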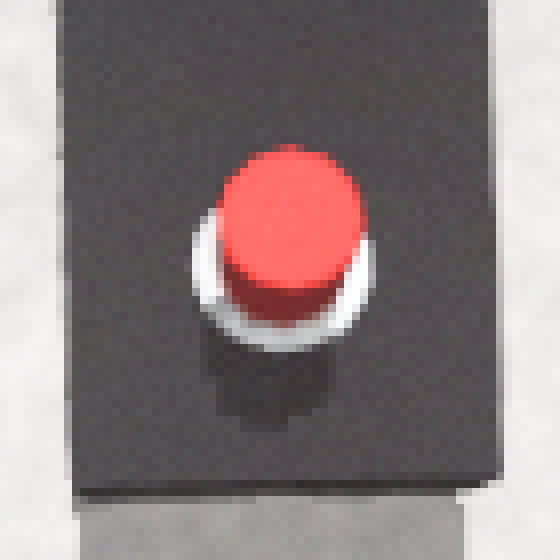

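```bash
python3 - <<'E'
from h import *
Rd=toolR(np.array([.07,-1.,0]),np.array([0,0,1.])); goto([.4743,-.3484,.15],Rd);goto([.4743,-.3484,.081],Rd)
E
```

```text
shift cm [ 0.75  9.01 11.45] rotvec [ 0.001  0.    -0.   ]
shift cm [ 0.75 15.91 11.46] rotvec [ 0.001  0.    -0.   ]
```

Call:
{"method": "carry_out", "body": {
  "moves": [
    [0.6, 0.2, 2, 3, 0, 0, 0],
    [0.6, 0.4, 4, 7, 0, 0, 0],
    [0.6, 0.75, 7, 11, 0, 0, 0],
    [0.6, 0.75, 9, 11.4, 0, 0, 0],
    [0.6, 0.75, 9, 11.4, 0, 0, 0],
    [0.6, 0.75, 11, 11.4, 0, 0, 0],
    [0.6, 0.75, 13, 11.4, 0, 0, 0],
    [0.6, 0.75, 15, 11.4, 0, 0, 0],
    [0.6, 0.75, 15.9, 11.4, 0, 0, 0],
    [0.6, 0.75, 15.9, 11.4, 0, 0, 0],
    [0.6, 0.75, 15.9, 11.4, 0, 0, 0]
  ]
}}

```text
time: 14.2
position: [0.4723, -0.3483, 0.0816]
tool_rot: [0.517, -0.483, 0.482, -0.517]
ft_force: [0.4, -0.8, 0.1]
grip_width: 0.0526
```

```bash
python3 - <<'E'
from h import *
o=robot.get_obs(); print(o['time'],np.round(o['q'],2),o['ft_force'])
p=pose();im=robot.camera('wrist'); 
print(1.5*proj('wrist',[.4743,-.3484,.089],p))
cv2.imwrite('pics/k3.png',cv2.resize(im[:,:,::-1],None,fx=1.5,fy=1.5,interpolation=cv2.INTER_CUBIC))
Rd=toolR(np.array([.07,-1.,0]),np.array([0,0,1.])); goto([.4743,-.3484,.081],Rd)
E
```

```text
14.2 [-0.83  0.71  1.65 -0.    0.78  0.68] [ 0.3684 -0.8161  0.0525]
[390.7154 382.2017]
shift cm [0.   0.09 0.19] rotvec [ 0.001 -0.     0.001]
```

View pics/k3.png

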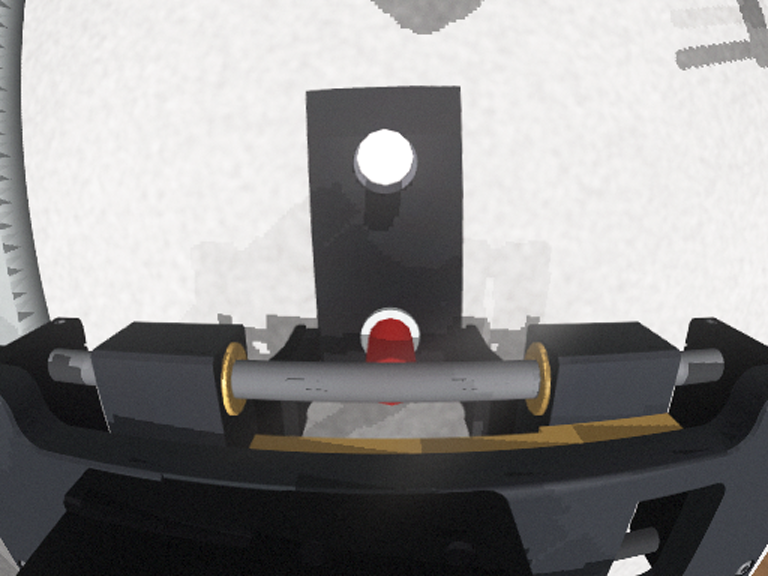

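```bash
python3 - <<'E'
from h import *
p=pose()
for x in (.4703,.4723,.4743,.4763): print(x,1.5*proj('wrist',[x,-.3484,.049],p), 'front',1.5*proj('wrist',[x+.012,-.3484,.049],p))
print(1.5*proj('wrist',[.5443,-.3436,.109],p))
E
```

```text
0.4703 [388.3331 346.5692] front [390.4646 319.1704]
0.4723 [388.6827 342.0923] front [390.8272 314.4826]
0.4743 [389.0347 337.5788] front [391.1919 309.7618]
0.4763 [389.3889 333.0294] front [391.5585 305.0087]
[392.1085 157.003 ]
```

Call:
{"method": "carry_out", "body": {
  "moves": [
    [0.6, 0, 0.1, 0.2, 0, 0, 0],
    [0, 0, 0.1, 0.2, 0, 0, 0],
    [0, 0, 0.1, 0.2, 0, 0, 0],
    [0, 0, 0.1, 0.2, 0, 0, 0],
    [0, 0, 0.1, 0.2, 0, 0, 0],
    [0, 0, 0.1, 0.2, 0, 0, 0],
    [0, 0, 0.1, 0.2, 0, 0, 0],
    [0, 0, 0.1, 0.2, 0, 0, 0],
    [0, 0, 0.1, 0.2, 0, 0, 0]
  ],
  "force": 40
}}

```text
time: 15.15
position: [0.4739, -0.3481, 0.0797]
tool_rot: [0.517, -0.483, 0.482, -0.517]
ft_force: [0.2, -1.7, 0.3]
grip_width: 0.0167
```

Call:
{"method": "carry_out", "body": {
  "moves": [
    [0, 0, -1, 0, 0, 0, 0],
    [0, 0, -3, 0, 0, 0, 0],
    [0, 0, -6, 0, 0, 0, 0],
    [0, 0, -10, 0, 0, 0, 0],
    [0, 0, -14, 0, 0, 0, 0],
    [0, 0, -16, 0, 0, 0, 0],
    [0, 0, -16, 0, 0, 0, 0]
  ]
}}

```text
time: 15.85
position: [0.4754, -0.3489, 0.2437]
tool_rot: [0.518, -0.48, 0.484, -0.517]
ft_force: [0.3, -0.9, -1.1]
grip_width: 0.017
```

```bash
python3 - <<'E'
from h import *
o=robot.get_obs(); print(o['time'],o['grip_width'],o['ft_force'],o['position'])
im=robot.camera('side');cv2.imwrite('pics/n1.png',cv2.resize(im[60:230,220:420,::-1],None,fx=3.5,fy=3.5,interpolation=cv2.INTER_CUBIC))
im=robot.camera('scene');cv2.imwrite('pics/n2.png',cv2.resize(im[120:290,90:290,::-1],None,fx=3.5,fy=3.5,interpolation=cv2.INTER_CUBIC))
E
```

```text
15.85 0.017004270623960902 [ 0.281  -0.9408 -1.0908] [ 0.4754 -0.3489  0.2437]
```

View pics/n2.png

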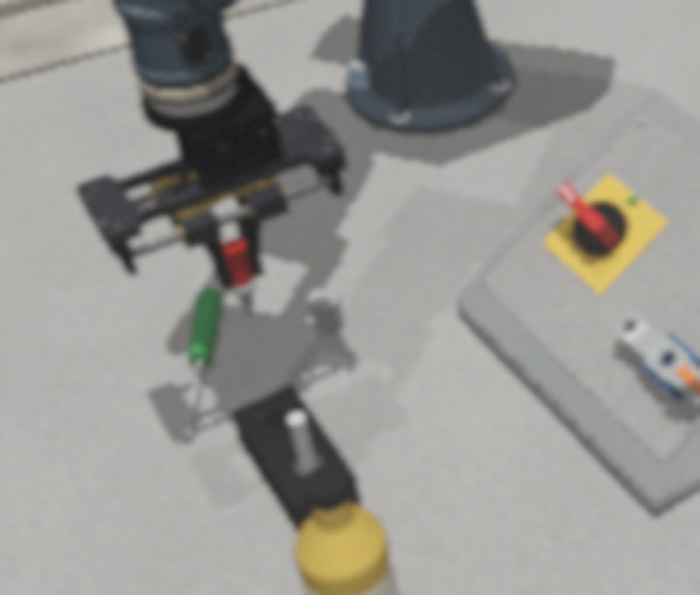

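View pics/n1.png

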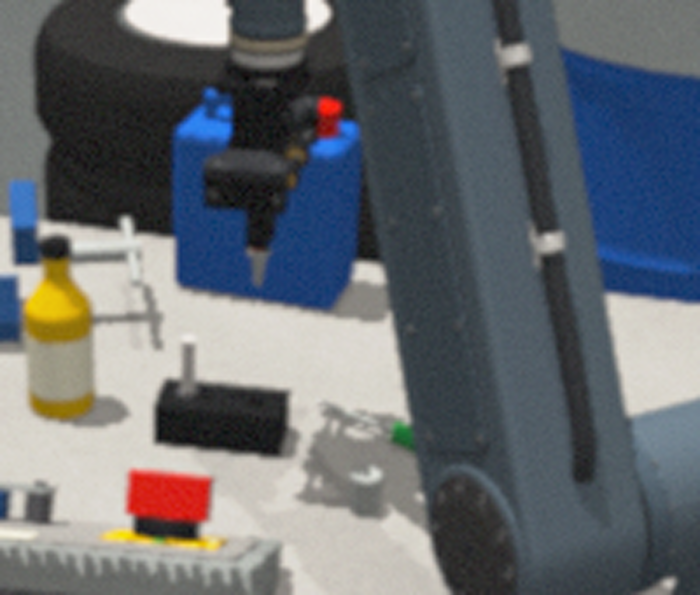

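```bash
python3 - <<'E'
from h import *
print(hitz(ray('scene',192,304),0), hitz(ray('scene',185,263),.19),tri([ray('side',160+303/4,120+35/3.7),ray('scene',187,266)]))
T=pt(-.0505,-.0917,.17); print(T, pt(-.0505,-.0917,.13))
goto(T,Rt(-1.57)); goto([.475,-.15,.27],Rt(-1.57)); goto(pt(-.0505,-.0917,.125),Rt(-1.57))
E
```

```text
[ 0.7016 -0.3633  0.    ] [ 0.7106 -0.3577  0.19  ] (array([ 0.7007, -0.3597,  0.1782]), [np.float64(0.010652373713895017), np.float64(0.010652373713895241)])
[ 0.6467 -0.1052  0.224 ] [ 0.6439 -0.0854  0.1893]
shift cm [-22.94   1.53  18.95] rotvec [-0.016 -0.073  0.521]
shift cm [-19.66  -3.03   1.5 ] rotvec [-0.016 -0.073  0.521]
shift cm [-25.18   5.43  18.8 ] rotvec [-0.016 -0.073  0.521]
```

Call:
{"method": "carry_out", "body": {
  "moves": [
    [0, -4, -1, 0, 0, 0, 0],
    [0, -8, -2, 0, 0, 0, 0.1],
    [0, -12, -3, 1, 0, -0.02, 0.2],
    [0, -16, -3, 3, 0, -0.04, 0.3],
    [0, -19, -3, 6, -0.01, -0.06, 0.4],
    [0, -21, -2, 10, -0.016, -0.073, 0.5],
    [0, -22, -1, 14, -0.016, -0.073, 0.521],
    [0, -23, 1, 17, -0.016, -0.073, 0.521],
    [0, -22.9, 1.5, 19, -0.016, -0.073, 0.521],
    [0, -22.9, 1.5, 19, -0.016, -0.073, 0.521],
    [0, -22.9, 1.5, 19, -0.016, -0.073, 0.521],
    [0, -22.9, 1.5, 19, -0.016, -0.073, 0.521]
  ]
}}

```text
time: 17.15
position: [0.6465, -0.1064, 0.2238]
tool_rot: [-0.397, 0.586, -0.309, 0.636]
ft_force: [-0.2, -0.2, -1.8]
grip_width: 0.017
```

```bash
cat > look.py <<'E'
from h import *
import sys
o=robot.get_obs(); print(o['time'],o['grip_width'],np.round(o['ft_force'],1),np.round(o['q'],2))
p,q=pose(); print('panel',(p-C)@up,(p-C)@l,(p-C)@n)
k=sys.argv[1]
for c,(a,b,e,f) in dict(wrist=(0,384,0,512),scene=(130,270,220,360)).items():
    im=robot.camera(c);s=1.5 if c=='wrist' else 4.2; cv2.imwrite(f'pics/{k}_{c}.png',cv2.resize(im[a:b,e:f,::-1],None,fx=s,fy=s,interpolation=cv2.INTER_CUBIC))
E
python3 look.py q1
```

```text
17.15 0.01704353361320814 [-0.2 -0.2 -1.8] [-0.51  0.71  1.25  0.41  1.52  0.83]
panel -0.051634332961256475 -0.09130158664800073 0.1704065286587687
```

View pics/q1_wrist.png

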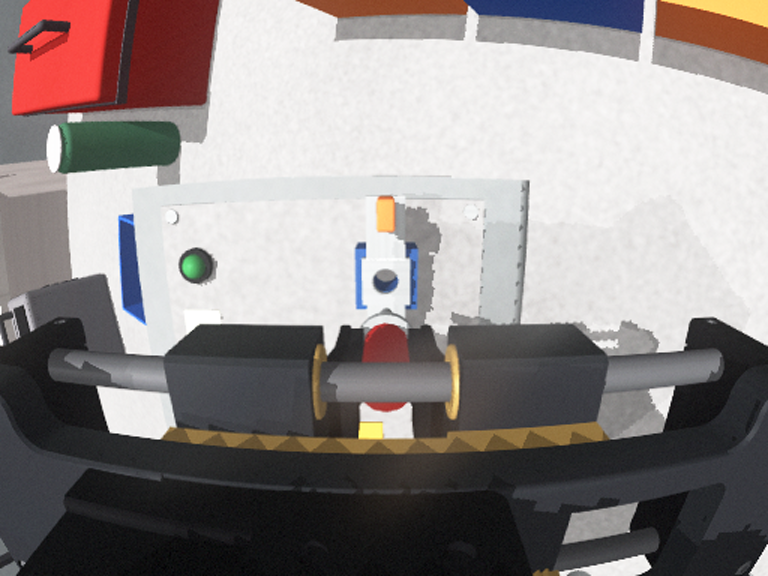

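View pics/q1_scene.png

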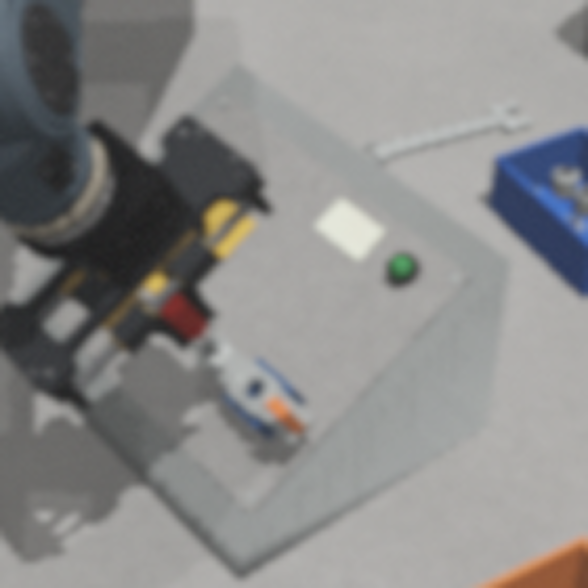

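```bash
python3 - <<'E'
from h import *
p=pose(); im=cv2.imread('pics/q1_wrist.png')
cv2.imwrite('pics/q2.png',cv2.resize(im[180:420,290:480],None,fx=2.5,fy=2.5,interpolation=cv2.INTER_CUBIC))
for u,v in [(385,282),(384.5,280)]:
    X=hitp(ray('wrist',u/1.5,v/1.5,p),C+.035*n,n); print((X-C)@up,(X-C)@l)
# collar of pin: under-side centre 34mm from tip; collar top 38 from tip -> tip 68.7 ahead => collar top 30.7 ahead
T=R.from_quat(p[1]).as_matrix()
for w in (0,.012): print(1.5*proj('wrist',p[0]+T@[0,.0307,w],p))
for h in (.028,.035): print(1.5*proj('wrist',pt(-.0505,-.0917,h),p))
E
```

```text
-0.04997847026678772 -0.09129104670183538
-0.049663536222634246 -0.0925922056067982
[389.0836 344.9369]
[389.1725 316.8792]
[385.7969 278.7417]
[385.8259 281.3713]
```

View pics/q2.png

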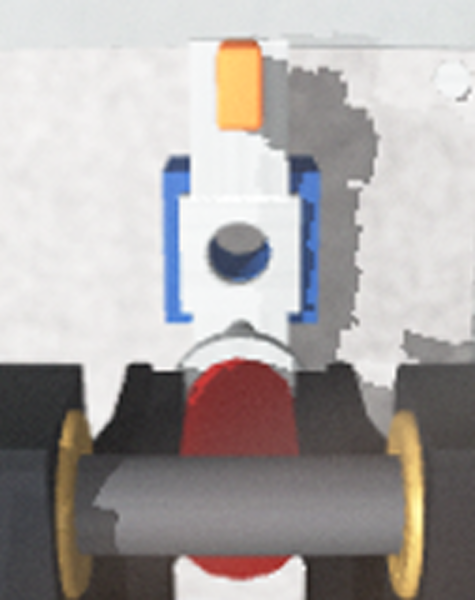

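```bash
python3 - <<'E'
from h import *
goto(pt(-.0508,-.0917,.111),Rt(-1.57)); goto(pt(-.0508,-.0917,.0695),Rt(-1.57))
E
```

```text
shift cm [-0.08  6.04 -0.  ] rotvec [-0.001 -0.001  0.001]
shift cm [-0.08 10.19 -0.01] rotvec [-0.001 -0.001  0.001]
```

Call:
{"method": "carry_out", "body": {
  "moves": [
    [0, -0.05, 2, 0, 0, 0, 0],
    [0, -0.05, 4, 0, 0, 0, 0],
    [0, -0.05, 5.5, 0, 0, 0, 0],
    [0, -0.05, 6.0, 0, 0, 0, 0],
    [0, -0.05, 6.0, 0, 0, 0, 0],
    [0, -0.05, 6.0, 0, 0, 0, 0]
  ]
}}

```text
time: 17.85
position: [0.644, -0.0768, 0.1733]
tool_rot: [-0.397, 0.584, -0.31, 0.636]
ft_force: [-0.5, 0.2, -0.6]
grip_width: 0.017
```

```bash
python3 look.py q3; python3 - <<'E'
import cv2
im=cv2.imread('pics/q3_wrist.png')
cv2.imwrite('pics/q4.png',cv2.resize(im[180:450,270:500],None,fx=2.2,fy=2.2,interpolation=cv2.INTER_CUBIC))
E
```

```text
17.85 0.01697196154246599 [-0.5  0.2 -0.6] [-0.47  0.75  1.32  0.43  1.4   0.81]
panel -0.051204568609131675 -0.09308081060542134 0.11193054549428962
```

View pics/q4.png

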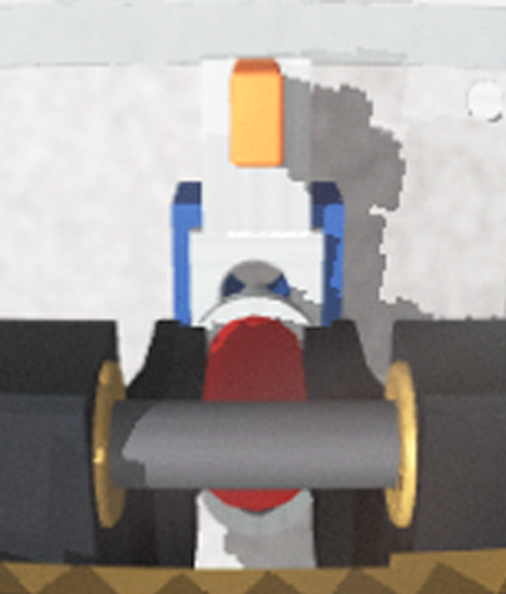

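View pics/q3_scene.png

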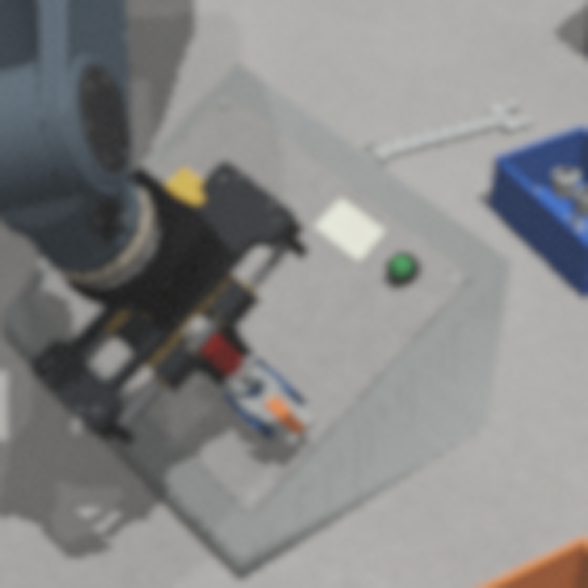

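Call:
{"method": "carry_out", "body": {
  "moves": [
    [0, 0, 0, -0.1, 0, 0, 0],
    [0, 0, 0.6, -0.1, 0, 0, 0],
    [0, 0, 1.2, -0.1, 0, 0, 0],
    [0, 0, 1.8, -0.1, 0, 0, 0],
    [0, 0, 2.4, -0.1, 0, 0, 0],
    [0, 0, 2.4, -0.1, 0, 0, 0]
  ]
}}

```text
time: 18.55
position: [0.64, -0.0636, 0.1506]
tool_rot: [-0.397, 0.586, -0.308, 0.636]
ft_force: [-0.6, -0.5, -1.5]
grip_width: 0.0171
```

```bash
python3 look.py q5; python3 - <<'E'
from h import *
o=robot.get_obs();T=R.from_quat(o['tool_rot']).as_matrix();print(T.T@o['ft_force'],T.T@o['moment'])
E
```

```text
18.55 0.017109367610502347 [-0.6 -0.5 -1.5] [-0.46  0.77  1.36  0.43  1.35  0.8 ]
panel -0.0507462020617778 -0.09099618717891195 0.08545641257803022
[0.8449 0.2665 0.0685] [-0.0209 -0.0466 -0.4185]
```

View pics/q5_wrist.png

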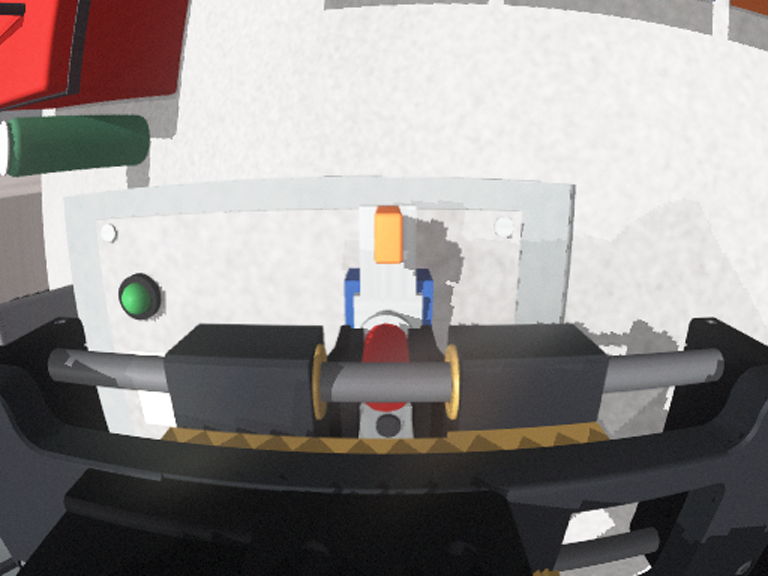

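Call:
{"method": "carry_out", "body": {
  "moves": [
    [0, 0, 0.4, 0.05, 0, 0, 0],
    [0, 0, 0.7, 0.05, 0, 0, 0],
    [0, 0, 1.0, 0.05, 0, 0, 0],
    [0, 0, 1.2, 0.05, 0, 0, 0],
    [0, 0, 1.3, 0.05, 0, 0, 0],
    [0, 0, 1.3, 0.05, 0, 0, 0]
  ]
}}

```text
time: 19.25
position: [0.64, -0.058, 0.1402]
tool_rot: [-0.397, 0.585, -0.309, 0.636]
ft_force: [-1.6, -0.6, -1.0]
grip_width: 0.017
```

```bash
python3 - <<'E'
from h import *
o=robot.get_obs();T=R.from_quat(o['tool_rot']).as_matrix();print(T.T@o['ft_force'],T.T@o['moment']);p=o['position'];print('panel',(p-C)@up,(p-C)@l,(p-C)@n)
E
```

```text
[ 0.7956  0.713  -1.6446] [-0.368   0.0205 -0.5739]
panel -0.051167694377884966 -0.09175368543796193 0.07367811887776908
```

Free so far; push the last few millimetres until the collar bears.

Call:
{"method": "carry_out", "body": {
  "moves": [
    [0, 0, 0.2, 0, 0, 0, 0],
    [0, 0, 0.35, 0, 0, 0, 0],
    [0, 0, 0.5, 0, 0, 0, 0],
    [0, 0, 0.5, 0, 0, 0, 0]
  ]
}}

```text
time: 19.65
position: [0.6399, -0.0567, 0.1377]
tool_rot: [-0.397, 0.585, -0.31, 0.636]
ft_force: [-4.4, -4.6, 6.8]
grip_width: 0.0172
```

```bash
cat > st.py <<'E'
from h import *
o=robot.get_obs();T=R.from_quat(o['tool_rot']).as_matrix();print(o['grip_width'],T.T@o['ft_force'],T.T@o['moment']);p=o['position'];print('panel',(p-C)@up,(p-C)@l,(p-C)@n)
E
python3 st.py
```

```text
0.01719362359653262 [ 0.0796 -7.837  -5.0035] [-1.028  -0.0105 -0.3644]
panel -0.05128766409756557 -0.09183218588392858 0.07086797507699501
```

Call:
{"method": "carry_out", "body": {
  "moves": [
    [0, 0, 0.15, -0.05, 0, 0, 0],
    [0, 0, 0.3, -0.05, 0, 0, 0],
    [0, 0, 0.3, -0.05, 0, 0, 0]
  ]
}}

```text
time: 19.95
position: [0.6399, -0.0567, 0.1375]
tool_rot: [-0.397, 0.584, -0.31, 0.637]
ft_force: [-7.5, -10.0, 17.8]
grip_width: 0.0166
```

```bash
python3 st.py; python3 look.py r1; python3 - <<'E'
import cv2
im=cv2.imread('pics/r1_wrist.png')
cv2.imwrite('pics/r2.png',cv2.resize(im[180:450,270:500],None,fx=2.2,fy=2.2,interpolation=cv2.INTER_CUBIC))
E
```

```text
0.016613203860945714 [ -1.2111 -19.8235  -8.7911] [-1.4499 -0.0324 -0.0552]
panel -0.05136581204293194 -0.09186929618301573 0.07069250325523398
19.95 0.016613203860945714 [ -7.5 -10.   17.8] [-0.45  0.78  1.37  0.44  1.32  0.79]
panel -0.05136581204293194 -0.09186929618301573 0.07069250325523398
```

View pics/r2.png

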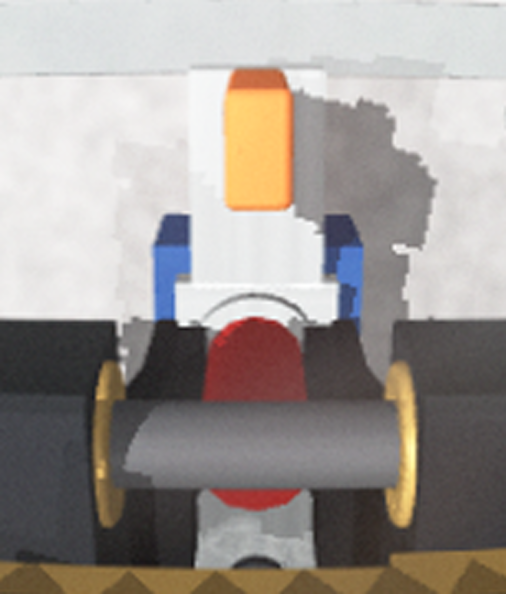

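View pics/r1_scene.png

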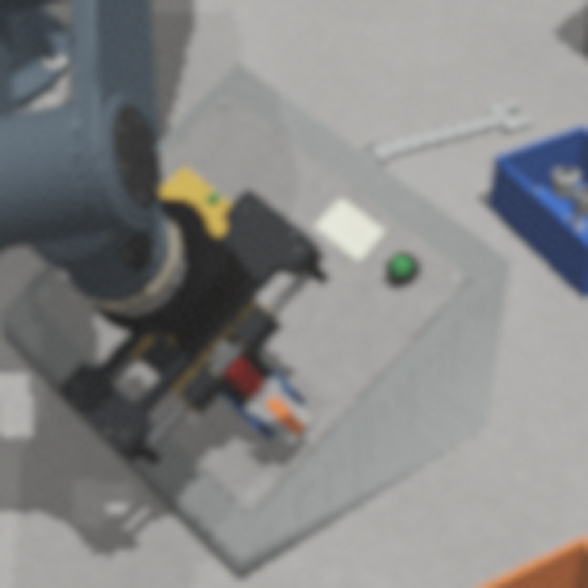

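Call:
{"method": "carry_out", "body": {
  "moves": [
    [0, 0, -0.25, 0, 0, 0, 0],
    [0.4, 0, -0.25, 0, 0, 0, 0],
    [0.4, 0, -0.25, 0, 0, 0, 0],
    [0.4, 0, -0.25, 0, 0, 0, 0],
    [0.4, 0, -0.25, 0, 0, 0, 0],
    [0.4, 0, -0.25, 0, 0, 0, 0],
    [0.4, 0, -1.5, 0, 0, 0, 0],
    [0.4, 0, -4, 0, 0, 0, 0],
    [0.4, 0, -8, 0, 0, 0, 0],
    [0.4, 0, -10, 0, 0, 0, 0],
    [0.4, 0, -10, -5, 0, 0, 0],
    [0.4, 0, -10, -10, 0, 0, 0],
    [0.4, 0, -10, -10, 0, 0, 0],
    [0.4, 0, -10, -10, 0, 0, 0]
  ]
}}

```text
time: 21.45
position: [0.547, -0.1184, 0.2211]
tool_rot: [-0.396, 0.585, -0.31, 0.636]
ft_force: [0.5, -0.3, 0.9]
grip_width: 0.0347
```

```bash
python3 st.py; python3 look.py s1; python3 - <<'E'
import cv2
im=cv2.imread('pics/s1_wrist.png')
cv2.imwrite('pics/s2.png',cv2.resize(im[0:250,270:500],None,fx=2.4,fy=2.4,interpolation=cv2.INTER_CUBIC))
E
```

```text
0.0346584171419337 [-0.135  -1.0028  0.4553] [ 0.0527 -0.0631 -0.2772]
panel -0.05098126727455057 0.008899542107763033 0.16699739017275603
21.45 0.0346584171419337 [ 0.5 -0.3  0.9] [-0.61  0.6   1.5   0.38  1.42  0.69]
panel -0.05098126727455057 0.008899542107763033 0.16699739017275603
```

View pics/s1_wrist.png

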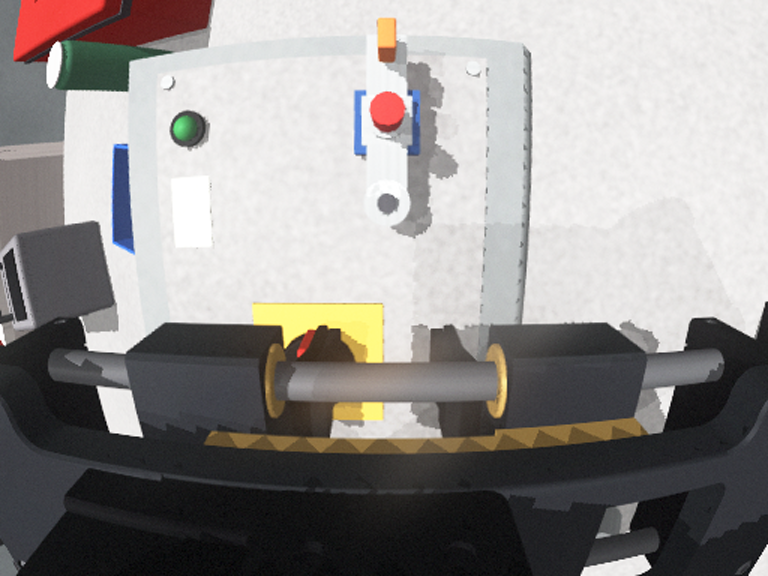

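View pics/s2.png

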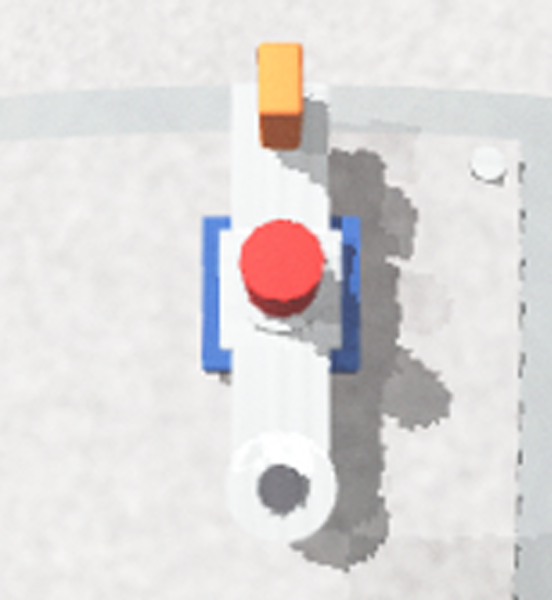

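View pics/s1_scene.png

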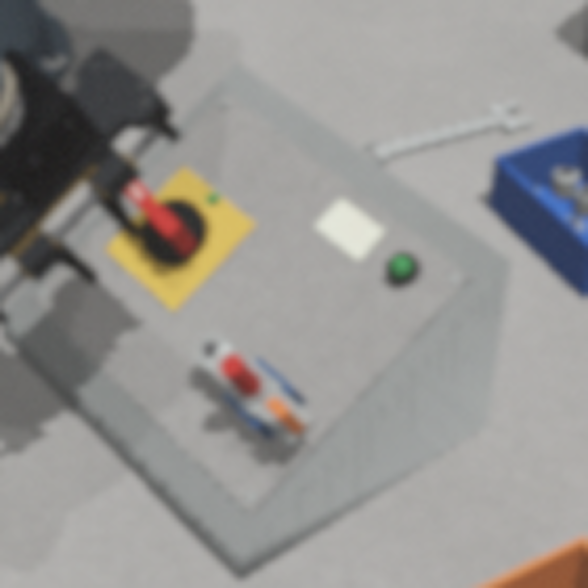

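```bash
python3 - <<'E'
from h import *
p=pose()
im=robot.camera('scene'); cv2.imwrite('pics/t1.png',cv2.resize(im[200:245,262:300,::-1],None,fx=13,fy=13,interpolation=cv2.INTER_CUBIC))
for h in (.079,.084): print(h,'wrist',(1.5*proj('wrist',pt(-.0508,-.0915,h),p)-[270,0])*2.4,'scene',(proj('scene',pt(-.0508,-.0915,h))-[262,200])*13)
print('collar top',(proj('scene',pt(-.0508,-.0915,.039))-[262,200])*13,'tab top',(proj('scene',pt(-.051,-.137,.068))-[262,200])*13)
X,e=tri([ray('wrist',387.5/1.5,108.8/1.5,p),ray('scene',220+231/4.2,130+363/4.2)]);print([(X-C)@v for v in(up,l,n)],e)
E
```

```text
0.079 wrist [279.9887 271.1704] scene [159.3608 209.8093]
0.084 wrist [280.1502 267.9337] scene [150.6761 201.1032]
collar top [226.7682 277.3821] tab top [304.0899 343.7766]
[np.float64(-0.050584718319706574), np.float64(-0.09375684285382956), np.float64(0.07850371980344036)] [np.float64(0.0006327649212895184), np.float64(0.0006327649212895164)]
```

View pics/t1.png

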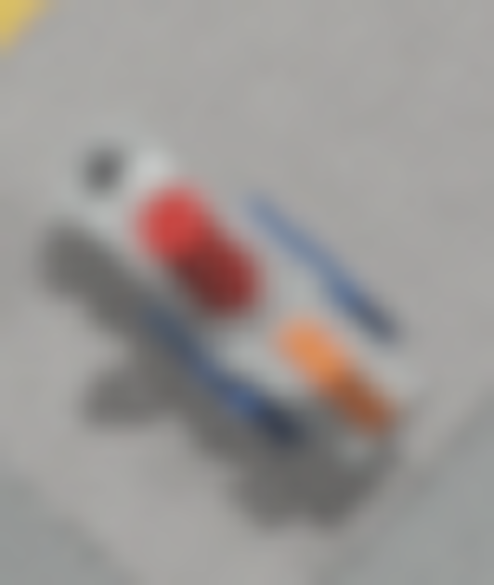

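```bash
python3 - <<'E'
from h import *
for th in (1.38,1.5):
  print(th,[((proj('scene',pt(s*.035*np.cos(th),.0775+s*.035*np.sin(th),.058))-[220,130])*4.2).round(1) for s in(1,-1)])
o=robot.get_obs(); print(o['time'])
goto(pt(-.1,.06,.2),Rt(0))
E
```

```text
1.38 [array([128.5, 174.7]), array([169. , 231.6])]
1.5 [array([124.5, 178.2]), array([173.2, 228. ])]
21.6
shift cm [ 4.85 -3.31 -5.31] rotvec [ 0.    -1.569  0.005]
```

Call:
{"method": "carry_out", "body": {
  "moves": [
    [0.4, 0, -3, -3, 0, -0.15, 0],
    [0.4, 2, -6, -3, 0, -0.3, 0],
    [0.4, 4, -8, -3, 0, -0.45, 0],
    [0.4, 6, -8, -3, 0, -0.6, 0],
    [0.4, 8, -8, -3, 0, -0.75, 0],
    [0.4, 9, -8, -3, 0, -0.9, 0],
    [0.4, 10, -8, -3, 0, -1.05, 0],
    [0.4, 10, -8, -3, 0, -1.2, 0],
    [0.4, 10, -8, -3, 0, -1.35, 0],
    [0.4, 10, -8, -3, 0, -1.5, 0],
    [0.4, 10, -8, -3, 0, -1.57, 0],
    [0.4, 10, -8, -3, 0, -1.57, 0],
    [0.4, 10, -8, -3, 0, -1.57, 0]
  ]
}}

```text
time: 22.9
position: [0.5366, -0.2475, 0.2395]
tool_rot: [-0.5, -0.036, 0.061, 0.863]
ft_force: [0.5, -0.0, 1.0]
grip_width: 0.0344
```

```bash
python3 look.py u1
```

```text
22.9 0.0343515385293683 [ 0.5 -0.   1. ] [-0.77  0.65  1.33  0.31  1.59 -0.98]
panel -0.15114143402451177 0.03755840562746218 0.24602027048694167
```

View pics/u1_wrist.png

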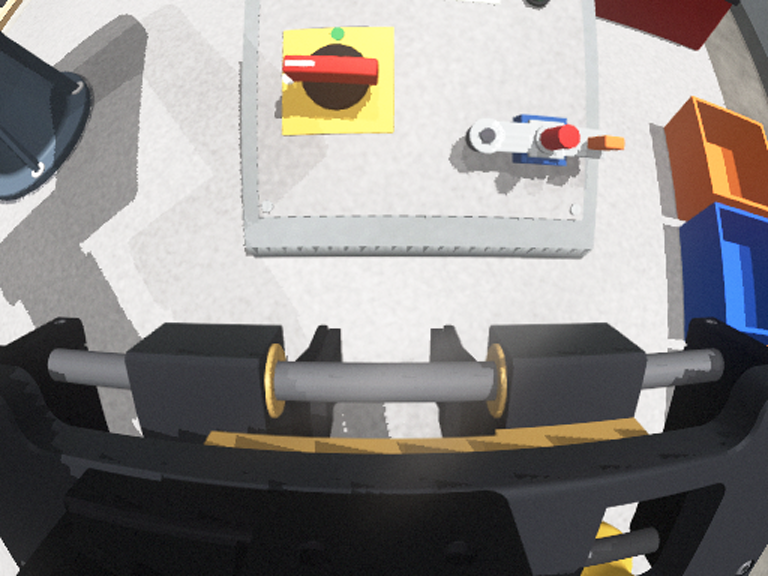

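```bash
python3 - <<'E'
from h import *
p=pose()
def on(u,v,h):
    X=hitp(ray('wrist',u/1.5,v/1.5,p),C+h*n,n); return np.array([(X-C)@up,(X-C)@l])
a=on(284,62,.058);b=on(378,65,.058);d=a-b;print('handle',np.arctan2(d[1],d[0]),np.linalg.norm(d))
pv=on(487,135,.035);tb=on(606,143,.068);t=tb-pv;print('hasp',np.arctan2(-t[1],t[0]),t);print('pin top',on(566,136,.079))
E
```

```text
handle 1.4954437073320124 0.06900026431467485
hasp 1.5874520331590753 [-0.0015 -0.0874]
pin top [-0.0506 -0.0898]
```

```bash
python3 -c "
from rig import robot
print(robot.hand_in())"
```

```text
the job is handed in; nothing more can be done
None
```

The isolator is locked off and the job is handed in, at about 23 s of the 72 allowed. I turned the handle to off, swung the hasp out over the lock block, and pushed the pin through both until it stopped hard. I then let go and drew the arm clear.

Last checks, all from the camera views and the force readings:
- **Handle:** about 1.495 rad (needs 1.38 or more), level with its lined end at the white dot.
- **Hasp:** about 1.574–1.578 rad by the tool position when I released it. A rougher camera estimate at the end gave 1.587; both are inside 1.52–1.62.
- **Pin height:** its top triangulated 78.5 mm out from the face, against 79 mm when fully home. The push ended at a firm stop of about 20 N, and the collar looked seated on the leaf.
- **Pin sideways position:** the views disagreed a little. Two estimates of the pin's top lie about 2 mm from the hole axis on opposite sides, within what I trust the calibration to. I did not measure its tilt separately.
- **Everything else:** I touched nothing but the handle, hasp and pin. I did not re-measure the bystanders' positions at the end.

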